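# Load the shaker: carrier plate, keeper bar, stacked sample boxes

### The arm

A 6-joint arm with a two-finger parallel gripper is mounted at the origin on a cart in front of the work surface, level with it; the furniture and walls round the work are solid. World frame = base frame: x ahead of the robot, y to its left, z up, the work surface at z = 0. Lengths are in m, angles in rad, forces in N, time in s.
With the tool pointing down it reaches from about 0.25 to 0.725 m from the base axis. Payload 9.7 kg.
Tool frame: the origin (TCP) lies on the centre line of the jaws, within the pads' length; the fingertips stand 11 mm ahead of it and the grasp point (between the pads) lies 8 mm behind it; z points along the fingers, y is the line along which they close (so a half turn about z gives the same grasp; the last joint's range is limited). The gripper opens to 85 mm and grips with 20 to 120 N. Pads are 22 mm wide; open, the fingers measure 114 mm over their backs; the gripper's body (76 mm by 85 mm) begins 54 mm behind the grasp point. The pads swing forward as they close: fully open they stand 13 mm farther back than shut.
Start: joints at [1.21, 0.087, 0.176, 1.66, 0, 1.571], TCP at [0.194, 0.515, 0.242] pointing down, gripper open.
Joint ranges: [-3.13, 3.13], [-0.85, 1.81], [-1.15, 1.24], [-2.2, 2.28], [-1.44, 1.52], [-3.14, 3.14]. Speed limits (rad/s): [2.22, 2.22, 2.57, 3.14, 3.14, 3.14].

### API

Orientations are given as a rotation vector (axis times angle).
In Python, from bench import robot gives the robot as it stands.
- The arm moves only by the tool drive_tool, never from a script. Its argument "steps" is a list of rows, each a list of 7 numbers: the shift along the tool's x, y, z in m, then the turn, a rotation vector about the tool's x, y, z in degrees, then the finger opening in m, from 0 to 0.0854. In form: [[tx, ty, tz, rx, ry, rz, jaw], ...]. A call has exactly 5 rows; each row is the pose to reach, as a shift and turn from the pose commanded when the call began, along the tool's axes at that moment; what a row does not reach only later rows make up. A row lasts 1/10 s, in which the tool goes at most 50 mm and 8.59 degrees, less where a joint would pass 70% of its speed; a pose out of reach is approached as far as the arm can. A call with a gripper value outside its range is refused whole. The fingers move at their own pace and stop on an object; the grip force is fixed at half the most. Time passes only in rows, so rows that repeat a pose let the fingers close, or fill a call up. It gives the time, the measured TCP pose, the force, the opening and the grip force at its end, in the units of the state.
- robot.read_state(): the state, without advancing time (a new reading comes with each control period).
- robot.get_image(name): name is "scene" or "top" or "wrist"; returns a dict with "pixels" (420x560x3 uint8, red, green, blue), "depth" (420x560 float32, m along the optical axis (not along the pixel's ray), 0 where there is no reading), "fx", "fy", "cx", "cy" (pixels), "dist_coeffs" ([k1, k2, p1, p2, k3] as OpenCV has them; the pictures are not rectified), "T" (4x4, takes a point from camera to world coordinates). Camera axes: x right, y down, z forward; pixel columns grow to the right and rows downward; lengths in m; the calibration is good to about 2 mm. A picture is of the moment at which its call begins.
- robot.finish_job(): hands the job in; it is judged then, once.
The state is a dict: "time": time; "joint_positions": joint angles; "qvel": joint speeds; "effort": joint torques, N m; "tcp_pos": TCP position; "tool_rot": TCP orientation; "force": force on the tool from outside, world axes, zero at the start; "wrist_torque": the same for the moment, N m; "opening": opening from 0.0 (shut) to 1.0 (fully open); "grasp_force": force on a finger pad.
Only numpy, scipy, OpenCV 4.12 (cv2) and the standard library are available. Lean on these libraries where they do the work, as an engineer would, in place of code of your own. Each camera call takes 0.05 s, during which the arm holds its last target. There are 200 camera calls.

### The job

Load the shaker: take the box that was left on its deck out of the way, then slide the carrier plate over the deck's two shorter studs until its holes drop over them and it lies flat on the deck, and after that fit the keeper bar the same way over the two taller studs, its lip reaching over the carrier's end. Stack every sample box there is, that one too, in one pile on the carrier, feet down in the recesses of the carrier or the lid below, and knock no bottle over.

Things in the scene. Friction and masses are not known exactly. Their poses are not given: they have to be found in the camera images.
- shaker: low shaker, fixed, aluminium deck 34 mm above the bench; z up, x its long axis. Origin on the bench under the carrier's seat; deck from x = -87 to +63 mm, y = +-40 mm. Steel studs of 8 mm, tapering to 4 mm over the last 3 mm: two 14 mm tall at x = +-42, y = 0 (carrier), two 18 mm tall at x = -66, y = +-24 mm (keeper bar).
- carrier_seat (a point): point on the shaker's deck midway between the two 14 mm studs; axes as the shaker's. The seated carrier's centre is 6 mm above it, the carrier's long axis along x (either way round).
- keeper_seat (a point): point on the shaker's deck midway between the two 18 mm studs; axes as the shaker's. The seated keeper's grip point is 38 mm above it, its lip to +x (towards the carrier seat).
- carrier_mid (a point): aluminium carrier plate, 108 (x) x 46 (y) mm, 0.16 kg, 8 mm thick; its middle 66 mm is 12 mm thick with recesses like a box lid's. Round through holes of 11 mm at x = +-42, y = 0. This point is its centre, 6 mm above the underside. Take it across its 46 mm. A box seated on it has its centre 23 mm above this point.
- keeper_grip (a point): steel keeper bar, 20 (x) x 70 (y) x 14 mm, 0.12 kg, 11 mm round through holes at x = 0, y = +-24 mm; black grip fin in the middle, 10 (x) x 24 (y) mm, 14 to 50 mm above the underside. This point lies in the fin, 38 mm above the underside; take the fin across its 24 mm, fingertips above the bar. A lip 44 mm wide stands out 6 mm on the +x side.
- keeper_lip (a point): end of the keeper bar's lip, 16 mm to +x of the bar's middle, 12 mm above its underside (the lip is 4 mm thick)
- box0_mid (a point): lidded box, grey lid, 66 (x) x 46 (y) x 41.5 mm with feet, 0.12 kg; this is its centre, 21 mm above the feet's bottom. Feet 5.5 mm tall (8 mm wide at the tip, 11 at the root) at x +-24, y +-14 mm; over them in the lid 14 mm square recesses, 4 mm deep, take the next box's feet (either way round), its centre then 37.5 mm above this one. Take it across its 46 mm. May be absent.
- box1_mid (a point): lidded box, grey lid, 66 (x) x 46 (y) x 41.5 mm with feet, 0.12 kg; this is its centre, 21 mm above the feet's bottom. Feet 5.5 mm tall (8 mm wide at the tip, 11 at the root) at x +-24, y +-14 mm; over them in the lid 14 mm square recesses, 4 mm deep, take the next box's feet (either way round), its centre then 37.5 mm above this one. Take it across its 46 mm. May be absent.
- box2_mid (a point): lidded box, grey lid, 66 (x) x 46 (y) x 41.5 mm with feet, 0.12 kg; this is its centre, 21 mm above the feet's bottom. Feet 5.5 mm tall (8 mm wide at the tip, 11 at the root) at x +-24, y +-14 mm; over them in the lid 14 mm square recesses, 4 mm deep, take the next box's feet (either way round), its centre then 37.5 mm above this one. Take it across its 46 mm. May be absent.
- box3_mid (a point): lidded box, grey lid, 66 (x) x 46 (y) x 41.5 mm with feet, 0.12 kg; this is its centre, 21 mm above the feet's bottom. Feet 5.5 mm tall (8 mm wide at the tip, 11 at the root) at x +-24, y +-14 mm; over them in the lid 14 mm square recesses, 4 mm deep, take the next box's feet (either way round), its centre then 37.5 mm above this one. Take it across its 46 mm. Starts on the deck.
- culture_bottle_2: bystander: culture bottle, 37 mm wide, 118 mm tall, origin under its foot, z up
- culture_bottle_3: bystander: culture bottle, 37 mm wide, 118 mm tall, origin under its foot, z up

How it is judged:
On the way, in this order (a step that is already met when the one before it is completed fails the run):
1. the carrier plate lies flat on the deck, both holes over their studs (horizontal distance between carrier_mid and carrier_seat below 0.004 m and z of carrier_mid in the frame of carrier_seat between 0.003 and 0.0085 m and angle between carrier_mid's own z axis and vertical below 0.04 rad and angle between the x axis of carrier_mid and the x axis of carrier_seat, either way round below 0.08 rad), for 0.2 s.
2. then the keeper bar lies flat on the deck over its studs, lip over the carrier (horizontal distance between keeper_grip and keeper_seat below 0.005 m and z of keeper_grip in the frame of keeper_seat between 0.035 and 0.0405 m and x of keeper_lip in the frame of keeper_seat above 0.008 m and angle between keeper_grip's own z axis and vertical below 0.06 rad), for 0.2 s.
At the end, for the whole second after the job is handed in: Carrier (within 4 mm) and keeper bar (5 mm, lip to the carrier) lie flat on the deck over their studs, heights within 2.5 mm; each present box is upright, at rest, its feet in the recesses of the carrier or a box (4.5 mm sideways, 2 mm in height, 0.12 rad) (all of step 1 and all of step 2 and ((horizontal distance between box0_mid and carrier_mid below 0.0045 m and z of box0_mid in the frame of carrier_mid between 0.021 and 0.025 m and angle between the x axis of box0_mid and the x axis of carrier_mid, either way round below 0.12 rad and angle between box0_mid's own z axis and vertical below 0.06 rad) or (horizontal distance between box0_mid and box1_mid below 0.0045 m and z of box0_mid in the frame of box1_mid between 0.0355 and 0.0395 m and angle between the x axis of box0_mid and the x axis of box1_mid, either way round below 0.12 rad and angle between box0_mid's own z axis and vertical below 0.06 rad) or (horizontal distance between box0_mid and box2_mid below 0.0045 m and z of box0_mid in the frame of box2_mid between 0.0355 and 0.0395 m and angle between the x axis of box0_mid and the x axis of box2_mid, either way round below 0.12 rad and angle between box0_mid's own z axis and vertical below 0.06 rad) or (horizontal distance between box0_mid and box3_mid below 0.0045 m and z of box0_mid in the frame of box3_mid between 0.0355 and 0.0395 m and angle between the x axis of box0_mid and the x axis of box3_mid, either way round below 0.12 rad and angle between box0_mid's own z axis and vertical below 0.06 rad)) and ((horizontal distance between box1_mid and carrier_mid below 0.0045 m and z of box1_mid in the frame of carrier_mid between 0.021 and 0.025 m and angle between the x axis of box1_mid and the x axis of carrier_mid, either way round below 0.12 rad and angle between box1_mid's own z axis and vertical below 0.06 rad) or (horizontal distance between box1_mid and box0_mid below 0.0045 m and z of box1_mid in the frame of box0_mid between 0.0355 and 0.0395 m and angle between the x axis of box1_mid and the x axis of box0_mid, either way round below 0.12 rad and angle between box1_mid's own z axis and vertical below 0.06 rad) or (horizontal distance between box1_mid and box2_mid below 0.0045 m and z of box1_mid in the frame of box2_mid between 0.0355 and 0.0395 m and angle between the x axis of box1_mid and the x axis of box2_mid, either way round below 0.12 rad and angle between box1_mid's own z axis and vertical below 0.06 rad) or (horizontal distance between box1_mid and box3_mid below 0.0045 m and z of box1_mid in the frame of box3_mid between 0.0355 and 0.0395 m and angle between the x axis of box1_mid and the x axis of box3_mid, either way round below 0.12 rad and angle between box1_mid's own z axis and vertical below 0.06 rad)) and ((horizontal distance between box2_mid and carrier_mid below 0.0045 m and z of box2_mid in the frame of carrier_mid between 0.021 and 0.025 m and angle between the x axis of box2_mid and the x axis of carrier_mid, either way round below 0.12 rad and angle between box2_mid's own z axis and vertical below 0.06 rad) or (horizontal distance between box2_mid and box0_mid below 0.0045 m and z of box2_mid in the frame of box0_mid between 0.0355 and 0.0395 m and angle between the x axis of box2_mid and the x axis of box0_mid, either way round below 0.12 rad and angle between box2_mid's own z axis and vertical below 0.06 rad) or (horizontal distance between box2_mid and box1_mid below 0.0045 m and z of box2_mid in the frame of box1_mid between 0.0355 and 0.0395 m and angle between the x axis of box2_mid and the x axis of box1_mid, either way round below 0.12 rad and angle between box2_mid's own z axis and vertical below 0.06 rad) or (horizontal distance between box2_mid and box3_mid below 0.0045 m and z of box2_mid in the frame of box3_mid between 0.0355 and 0.0395 m and angle between the x axis of box2_mid and the x axis of box3_mid, either way round below 0.12 rad and angle between box2_mid's own z axis and vertical below 0.06 rad)) and ((horizontal distance between box3_mid and carrier_mid below 0.0045 m and z of box3_mid in the frame of carrier_mid between 0.021 and 0.025 m and angle between the x axis of box3_mid and the x axis of carrier_mid, either way round below 0.12 rad and angle between box3_mid's own z axis and vertical below 0.06 rad) or (horizontal distance between box3_mid and box0_mid below 0.0045 m and z of box3_mid in the frame of box0_mid between 0.0355 and 0.0395 m and angle between the x axis of box3_mid and the x axis of box0_mid, either way round below 0.12 rad and angle between box3_mid's own z axis and vertical below 0.06 rad) or (horizontal distance between box3_mid and box1_mid below 0.0045 m and z of box3_mid in the frame of box1_mid between 0.0355 and 0.0395 m and angle between the x axis of box3_mid and the x axis of box1_mid, either way round below 0.12 rad and angle between box3_mid's own z axis and vertical below 0.06 rad) or (horizontal distance between box3_mid and box2_mid below 0.0045 m and z of box3_mid in the frame of box2_mid between 0.0355 and 0.0395 m and angle between the x axis of box3_mid and the x axis of box2_mid, either way round below 0.12 rad and angle between box3_mid's own z axis and vertical below 0.06 rad)) and linear speed of each of box0, box1, box2, box3 below 0.02 m/s); the robot touches nothing.
It fails at once if a bottle is knocked over (angle between any of culture_bottle_2, culture_bottle_3's own z axis and vertical above 0.5 rad).
Of box0, box1, box2 only 2 to 3 are there at a start; the rules pass over those that are not, and their reading is None.
At some moment in a run one of box0, box1, box2 may be knocked a few centimetres aside while the robot is not near it.
It also fails if it takes over 192 s, if anything falls off the work surface, if the arm or the gripper's body presses on something with over 40 N, if the wrist force passes 120 N, or if a joint passes its speed limit or range.

## Working session

There is one attempt and no reset: what is moved stays moved. The work goes in short steps, Python scripts to look and compute and a tool call to move; the robot and the scene stay as the last step left them, time stands still between calls to the robot, and variables do not carry over. Pictures are saved under pics/ and viewed, at most 14 in all, crops included, and the job is handed in when it is done.

Besides the shell and the picture viewer there is one more tool, called after "Emit:" as a command line: name --pt "numbers of a row" for each row, then --argument value for the rest. drive_tool: Moves the arm, as the interface text tells. Its arguments: {"type":"object","properties":{"steps":{"type":"array","items":{"type":"array","items":{"type":"number"}}}},"required":["steps"]}

```bash
ls; mkdir -p pics
cat > h.py <<'E'
import numpy as np, cv2
from scipy.spatial.transform import Rotation as R
from bench import robot
def cloud(im):
    h,w=im["depth"].shape
    u,v=np.meshgrid(np.arange(w),np.arange(h))
    K=np.array([[im["fx"],0,im["cx"]],[0,im["fy"],im["cy"]],[0,0,1.]])
    p=cv2.undistortPoints(np.stack([u,v],-1).reshape(-1,1,2).astype(np.float64),K,np.array(im["dist_coeffs"],float)).reshape(h,w,2)
    d=im["depth"]; c=np.stack([p[...,0]*d,p[...,1]*d,d],-1)
    T=np.array(im["T"]); P=c@T[:3,:3].T+T[:3,3]; P[d==0]=np.nan
    return P
def save(im,n): cv2.imwrite("pics/"+n,im["pixels"][...,::-1])
E
python3 - <<'E'
from h import *
import pickle
print(robot.read_state())
for n in("scene","top","wrist"):
    im=robot.get_image(n); save(im,n+"0.png"); pickle.dump(im,open(n+"0.pkl","wb")); print(n,np.array(im["T"]).round(3),im["fx"])
E
```

```text
pics
{'time': 0.0, 'joint_positions': array([1.20999985e+00, 8.74671535e-02, 1.75151187e-01, 1.65979602e+00,
       2.71790474e-06, 1.57078677e+00]), 'qvel': array([-1.33143458e-03,  1.81023920e-04, -1.11456371e-03,  9.98913819e-05,
       -1.27302485e-03,  1.11477926e-03]), 'effort': array([ 7.03304922e-04, -5.20393109e+01,  4.64798176e+01,  1.66295929e-02,
       -1.93119155e-05,  9.09514682e-06]), 'tcp_pos': array([0.19408709, 0.51439566, 0.24158792]), 'tool_rot': array([-5.63611115e-01, -3.09037907e+00,  2.03217565e-03]), 'force': array([ 0.63059112, -0.21320927, -0.36699881]), 'wrist_torque': array([-0.02405321, -0.02256196,  0.01628006]), 'grasp_force': 0.0, 'opening': 0.9995994514814268}
scene [[-0.85  -0.468  0.243  0.395]
 [-0.527  0.75  -0.399  0.422]
 [ 0.004 -0.467 -0.884  0.842]
 [ 0.     0.     0.     1.   ]] 495.216705752149
top [[ 0.008 -0.994  0.108  0.531]
 [-1.    -0.01  -0.014  0.093]
 [ 0.015 -0.108 -0.994  0.923]
 [ 0.     0.     0.     1.   ]] 388.17018172381864
wrist [[ 0.353  0.885  0.304  0.116]
 [ 0.936 -0.333 -0.115  0.545]
 [-0.001  0.325 -0.946  0.372]
 [ 0.     0.     0.     1.   ]] 331.9402216583643
```

View pics/top0.png

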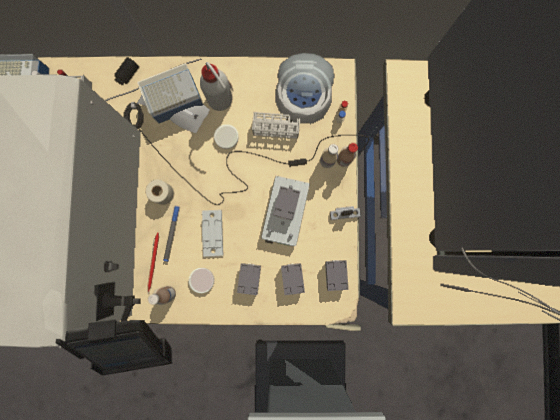

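View pics/scene0.png

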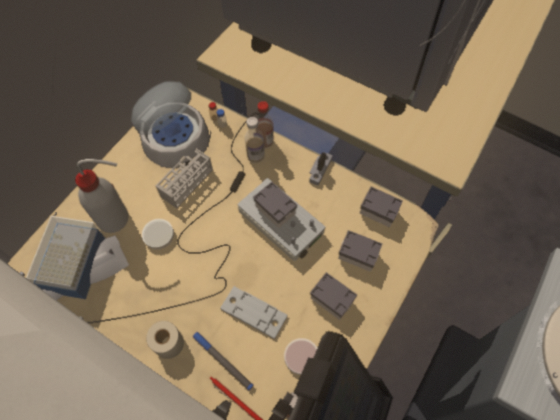

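The top view shows the shaker at (285,212) with a box on it, the carrier at (212,233), the keeper at (345,213) and three boxes at (248,280), (292,280) and (337,277). There are bottles at (330,155), (347,155) and (162,295).

```bash
cat >> h.py <<'E'
def rect(P,zlo,zhi,c,rad):
    "min-area rect of points near c (xy) in height band"
    m=(P[...,2]>zlo)&(P[...,2]<zhi)&(np.hypot(P[...,0]-c[0],P[...,1]-c[1])<rad)
    q=P[m]
    if len(q)<8: return None
    r=cv2.minAreaRect((q[:,:2]*1000).astype(np.float32))
    return np.round(r[0],1),np.round(r[1],1),round(r[2],1),len(q),np.median(q[:,2]).round(4),q[:,:2].mean(0).round(4)
E
python3 - <<'E'
from h import *
import pickle
im=pickle.load(open("top0.pkl","rb")); P=cloud(im)
S=pickle.load(open("scene0.pkl","rb")); Q=cloud(S)
for n,uv,a,b,rad in [("b1",(248,280),.03,.045,.05),("b2",(292,280),.03,.045,.05),("b3",(337,277),.03,.045,.05),("deckbox",(285,207),.066,.09,.06),("deck",(285,212),.026,.042,.11),("carrier",(212,233),.005,.02,.08),("keeper",(345,213),.009,.02,.06),("fin",(345,213),.03,.06,.06),("bot",(330,153),.03,.13,.05),("bot2",(347,153),.03,.13,.05),("bot3",(162,295),.03,.13,.05),("dish",(201,281),.003,.1,.05)]:
    c=P[uv[1],uv[0]]; print(n,c.round(3),rect(P,a,b,c,rad), "| scene", rect(Q,a,b,c,rad))
big=cv2.resize(im["pixels"][140:310,130:380],None,fx=3,fy=3,interpolation=cv2.INTER_CUBIC)
cv2.imwrite("pics/topc.png",big[...,::-1])
E
```

```text
b1 [0.465 0.159 0.043] (array([468.7, 158.3]), array([46.4, 67.3]), 83.6, 618, np.float64(0.0412), array([0.4683, 0.1581])) | scene (array([465.3, 157.5]), array([47.8, 67.2]), 81.8, 1094, np.float64(0.0406), array([0.465 , 0.1585]))
b2 [0.466 0.06  0.043] (array([469.5,  59.7]), array([67.3, 46. ]), 7.7, 609, np.float64(0.0411), array([0.469 , 0.0597])) | scene (array([466.1,  58.6]), array([66.6, 48. ]), 7.9, 983, np.float64(0.0408), array([0.4657, 0.0603]))
b3 [ 0.473 -0.041  0.044] (array([477.7, -40.6]), array([67.8, 46.7]), 4.3, 624, np.float64(0.0408), array([ 0.4779, -0.0403])) | scene (array([475.3, -41.7]), array([67.6, 49.5]), 3.0, 895, np.float64(0.0408), array([ 0.4751, -0.0393]))
deckbox [0.627 0.078 0.075] (array([637.1,  75.8]), array([45.7, 67. ]), 76.2, 626, np.float64(0.0751), array([0.6371, 0.0758])) | scene (array([633.6,  74. ]), array([47.2, 68.2]), 76.0, 966, np.float64(0.0749), array([0.6328, 0.0753]))
deck [0.616 0.078 0.078] (array([622.8,  77.5]), array([ 83.8, 155.5]), 77.8, 1654, np.float64(0.0342), array([0.6178, 0.078 ])) | scene (array([619.1,  76.8])
[... 1048 characters left out ...]
.747 -0.058  0.088] (array([748.5, -45.2]), array([34.7, 74. ]), 1.1, 555, np.float64(0.0796), array([ 0.7444, -0.0421])) | scene (array([744.9, -44.4]), array([34.3, 72.6]), 3.9, 980, np.float64(0.0789), array([ 0.7407, -0.0388]))
bot3 [0.434 0.339 0.082] (array([431. , 344.5]), array([35.9, 31. ]), 20.8, 331, np.float64(0.0775), array([0.4327, 0.3412])) | scene (array([428. , 351.6]), array([ 8.1, 27.2]), 16.4, 65, np.float64(0.1173), array([0.4282, 0.3504]))
dish [0.46  0.27  0.015] (array([461.6, 267.8]), array([92.1, 94.1]), 19.1, 565, np.float64(0.0148), array([0.462 , 0.2697])) | scene (array([469.4, 272.7]), array([68.6, 85.6]), 26.5, 806, np.float64(0.0147), array([0.466 , 0.2694]))
```

View pics/topc.png

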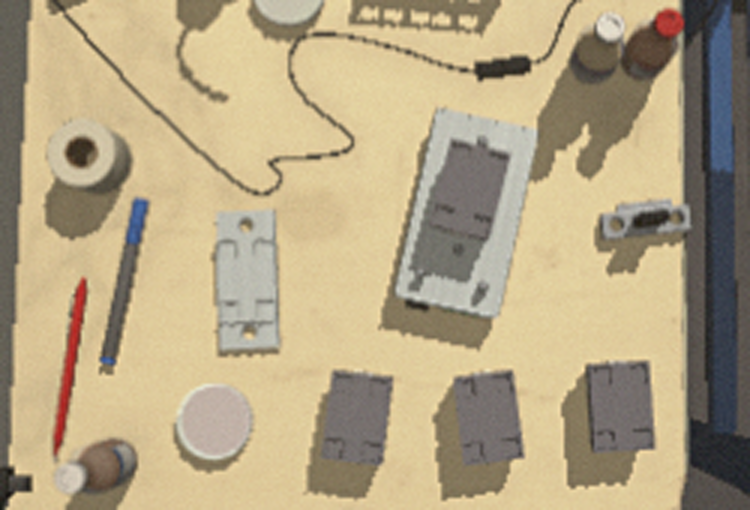

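The crop shows keeper studs at the deck's near end, so shaker +x points away from the robot at a yaw of about -12°. The keeper's lip already faces away from the robot. I'll plan the moves with a helper.

```bash
cat >> h.py <<'E'
def pose(x,y,z,yaw):
    return np.array([x,y,z]), R.from_euler('z',yaw,degrees=True)*R.from_matrix(np.diag([-1.,1,-1]))
def cur(pr=True):
    s=robot.read_state(); r=R.from_rotvec(s["tool_rot"]); p=np.array(s["tcp_pos"])
    m=r.as_matrix(); yaw=np.degrees(np.arctan2(m[1,1],m[0,1]))-90
    if pr: print("t",round(s["time"],1),"tcp",p.round(4),"yaw",round(yaw,2),"tilt",np.degrees(np.arccos(-m[2,2])).round(2),"F",np.round(s["force"],1),"open",round(s["opening"]*85.4,1),"gf",round(s["grasp_force"],1),"q",np.round(s["joint_positions"],2))
    return p,r
def plan(*wp,start=None):
    "tool-frame deltas for successive waypoints (x,y,z,yaw)"
    p,r=cur() if start is None else pose(*start)
    for w in wp:
        g,q=pose(*w); d=r.inv().apply(g-p); a=(r.inv()*q).as_rotvec(degrees=True)
        print(w,"->",(d*1000).round(1),"mm",a.round(2)); p,r=g,q
E
python3 - <<'E'
from h import *
import pickle
P=cloud(pickle.load(open("top0.pkl","rb"))); Q=cloud(pickle.load(open("scene0.pkl","rb")))
for uv in [(60,200),(120,345),(110,265),(162,295),(215,85)]: print(uv,P[uv[1],uv[0]].round(3))
a,b=np.array([.194,.515]),np.array([.6,.0849])
for X in (P,Q):
  q=X.reshape(-1,3); q=q[np.isfinite(q[:,2])]; t=(q[:,:2]-a)@(b-a)/((b-a)@(b-a)); d=np.abs(np.cross(np.append(b-a,0)[None],np.c_[q[:,:2]-a,0*t])[:,2])/np.linalg.norm(b-a)
  for k in np.arange(.2,1,.1):
    m=(d<.08)&(t>k)&(t<k+.1); print(round(k,1),q[m,2].max().round(3) if m.any() else None,end=" ")
  print()
plan((.38,.33,.27,-17),(.58,.087,.25,-13))
E
```

```text
(60, 200) [0.605 0.433 0.33 ]
(120, 345) [0.384 0.333 0.316]
(110, 265) [0.501 0.411 0.185]
(162, 295) [0.434 0.339 0.082]
(215, 85) [0.886 0.232 0.12 ]
0.2 0.27 0.3 0.361 0.4 0.368 0.5 0.353 0.6 0.045 0.7 0.046 0.8 0.045 0.9 0.077 
0.2 None 0.3 0.329 0.4 0.367 0.5 0.352 0.6 0.042 0.7 0.045 0.8 0.045 0.9 0.08 
t 0.1 tcp [0.1941 0.5144 0.2418] yaw -20.67 tilt 0.06 F [ 0.4  0.7 -0.4] open 85.1 gf 0.0 q [1.21 0.09 0.18 1.66 0.   1.57]
(0.38, 0.33, 0.27, -17) -> [-239.  -107.   -28.1] mm [-0.06 -0.   -3.67]
(0.58, 0.087, 0.25, -13) -> [-262.3 -173.9   20. ] mm [ 0.  0. -4.]
```

Run:
```python
from h import *
import pickle
im=pickle.load(open("top0.pkl","rb"));P=cloud(im); Q=cloud(pickle.load(open("scene0.pkl","rb")))
for X in(P,Q):
  q=X.reshape(-1,3); q=q[q[:,2]>.14]
  H,xe,ye=np.histogram2d(q[:,0],q[:,1],bins=[np.arange(.0,1.0,.05),np.arange(-.3,.8,.05)])
  print("y",ye[:-1].round(2))
  for i in range(len(xe)-1):
    row=[]
    for j in range(len(ye)-1):
      m=(q[:,0]>=xe[i])&(q[:,0]<xe[i+1])&(q[:,1]>=ye[j])&(q[:,1]<ye[j+1])
      row.append("%3d/%3d"%(100*q[m,2].min(),100*q[m,2].max()) if m.sum()>3 else "   .   ")
    print(xe[i].round(2)," ".join(row[5:]))
W=pickle.load(open("wrist0.pkl","rb"))
```

```text
y [-0.3  -0.25 -0.2  -0.15 -0.1  -0.05 -0.    0.05  0.1   0.15  0.2   0.25
  0.3   0.35  0.4   0.45  0.5   0.55  0.6   0.65  0.7 ]
0.0    .       .       .       .       .       .       .       .       .       .       .       .       .       .       .       .   
0.05    .       .       .       .       .       .       .       .       .       .       .       .       .       .       .       .   
0.1    .       .       .       .       .       .       .       .       .       .       .       .       .       .       .       .   
0.15    .       .       .       .       .       .       .       .       .       .       .       .       .       .       .       .   
0.2    .       .       .       .       .       .       .       .       .       .       .       .       .       .       .       .   
0.25    .       .       .       .       .       .       .       .       .       .       .       .       .       .       .       .   
0.3    .       .       .       .       .       .     17/ 23  19/ 26  19/ 27  20/ 25    .       .       .       .       .       .   
0.35    .       .       .       .       . 
[... 3492 characters left out ...]
4  33/ 34    .       .       .       .   
0.7    .       .       .       .       .       .       .       .       .     31/ 33  33/ 33    .       .       .       .       .   
0.75    .       .       .       .       .       .       .       .       .     27/ 33    .       .       .       .       .       .   
0.8    .       .       .       .       .     18/ 18    .       .       .       .       .       .       .       .       .       .   
0.85  14/ 14  14/ 15  14/ 15    .       .     14/ 20  14/ 15    .       .       .       .       .       .       .       .       .   
0.9  14/ 14  14/ 15  14/ 15    .       .     15/ 16  14/ 15    .       .       .       .       .       .       .       .       .
```

View pics/wrist0.png

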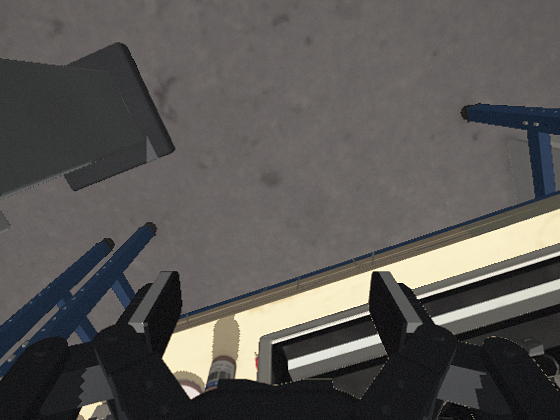

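The wrist view shows the floor and the edge of an instrument. Point clouds give a display at x 0.30–0.45, y 0.25–0.5, up to z 0.37. I'll go round it close to the base and above its top.

Run:
```python
from h import *
plan((.13,.36,.42,-20),(.24,.23,.42,-18),(.34,.05,.42,-13),(.56,.06,.28,-13))
```

```text
t 0.1 tcp [0.1941 0.5144 0.2418] yaw -20.67 tilt 0.06 F [ 0.4  0.7 -0.4] open 85.1 gf 0.0 q [1.21 0.09 0.18 1.66 0.   1.57]
(0.13, 0.36, 0.42, -20) -> [   5.5 -167.3 -178.1] mm [-0.06 -0.   -0.67]
(0.24, 0.23, 0.42, -18) -> [-147.8  -84.5    0. ] mm [ 0.  0. -2.]
(0.34, 0.05, 0.42, -13) -> [-150.7 -140.3    0. ] mm [ 0.  0. -5.]
(0.56, 0.06, 0.28, -13) -> [-212.1   59.2  140. ] mm [0. 0. 0.]
```

Emit:
drive_tool --pt "0.001 -0.034 -0.036 0 0 0 0.085" --pt "0.002 -0.067 -0.072 0 0 0 0.085" --pt "0.003 -0.1 -0.108 0 0 0 0.085" --pt "0.004 -0.134 -0.144 0 0 0 0.085" --pt "0.005 -0.167 -0.178 0 0 0 0.085"

```text
time: 0.65
tcp_pos: [0.1299, 0.3585, 0.4217]
tool_rot: [0.564, 3.091, 0.001]
force: [1.0, 0.4, 0.4]
opening: 0.994
grasp_force: 0.0
```

Emit:
drive_tool --pt "0 0 0 0 0 0 0.085" --pt "-0.037 -0.021 0 0 0 -1 0.085" --pt "-0.074 -0.042 0 0 0 -2 0.085" --pt "-0.111 -0.063 0 0 0 -2 0.085" --pt "-0.148 -0.084 0 0 0 -2.5 0.085"

```text
time: 1.15
tcp_pos: [0.2402, 0.2282, 0.4197]
tool_rot: [-0.494, -3.102, 0.0]
force: [-0.6, 0.6, 0.1]
opening: 0.993
grasp_force: 0.0
```

Emit:
drive_tool --pt "-0.03 -0.028 0 0 0 -1 0.085" --pt "-0.06 -0.056 0 0 0 -2 0.085" --pt "-0.09 -0.084 0 0 0 -3 0.085" --pt "-0.12 -0.112 0 0 0 -4 0.085" --pt "-0.15 -0.14 0 0 0 -5 0.085"

```text
time: 1.65
tcp_pos: [0.339, 0.0478, 0.4198]
tool_rot: [-0.359, -3.121, -0.0]
force: [0.4, 0.8, 0.6]
opening: 0.993
grasp_force: 0.0
```

Emit:
drive_tool --pt "-0.042 0.012 0.02 0 0 0 0.085" --pt "-0.084 0.024 0.06 0 0 0 0.085" --pt "-0.126 0.036 0.1 0 0 0 0.085" --pt "-0.168 0.048 0.14 0 0 0 0.085" --pt "-0.212 0.06 0.17 0 0 0 0.085"

```text
time: 2.15
tcp_pos: [0.5337, 0.0584, 0.2667]
tool_rot: [-0.361, -3.12, 0.0]
force: [1.0, 0.2, 0.8]
opening: 0.999
grasp_force: 0.0
```

```bash
cat >> h.py <<'E'
def snap(n,name="wrist"):
    import pickle
    im=robot.get_image(name); save(im,n+".png"); pickle.dump(im,open(n+".pkl","wb")); return im,cloud(im)
E
python3 - <<'E'
from h import *
cur(); im,P=snap("w1")
print("deckbox",rect(P,.066,.09,(.635,.075),.06)); print("deck",rect(P,.028,.04,(.62,.077),.12))
plan((.635,.075,.12,-13.5))
E
```

```text
t 2.1 tcp [0.5337 0.0584 0.2667] yaw -13.19 tilt 0.08 F [1.  0.2 0.8] open 85.3 gf 0.0 q [0.11 0.07 0.2  1.71 0.   0.34]
deckbox (array([635.7,  75.6]), array([46.2, 68. ]), 76.0, 2410, np.float64(0.0742), array([0.6339, 0.0758]))
deck (array([623.9,  76.7]), array([ 82. , 151.7]), 77.8, 4779, np.float64(0.033), array([0.6006, 0.0782]))
t 2.2 tcp [0.5373 0.0585 0.2592] yaw -13.19 tilt 0.46 F [-2.3 -0.4 -6.9] open 85.2 gf 0.0 q [ 0.11  0.08  0.2   1.7  -0.    0.34]
(0.635, 0.075, 0.12, -13.5) -> [-92.4  38.7 138.4] mm [-0.16 -0.43  0.31]
```

View pics/w1.png

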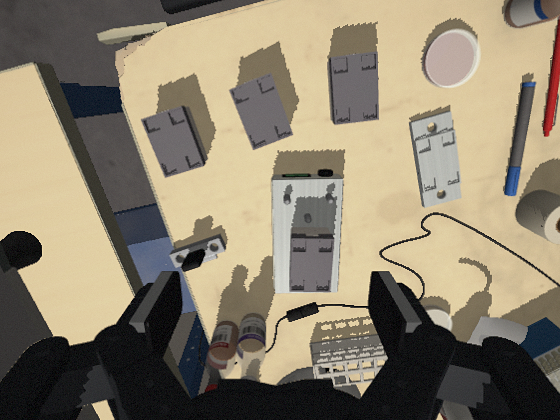

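Wrist view: box on the deck at (312,262), keeper studs near (288,195) and (330,195), carrier at (436,155), keeper at (197,255). I'll move over the box next.

Emit:
drive_tool --pt "-0.025 0.01 0.035 0 0 0.2 0.085" --pt "-0.05 0.02 0.07 0 0 0.4 0.085" --pt "-0.075 0.03 0.1 0 0 0.8 0.085" --pt "-0.092 0.039 0.13 0 0 0.8 0.085" --pt "-0.092 0.039 0.138 0 0 0.8 0.085"

```text
time: 2.7
tcp_pos: [0.6308, 0.0757, 0.1253]
tool_rot: [-0.381, -3.112, 0.002]
force: [-1.0, 0.3, -0.1]
opening: 0.99
grasp_force: 0.0
```

Emit:
drive_tool --pt "0 0 0 0 0 0 0.085" --pt "0 0 0 0 0 0 0.085" --pt "0 0 0 0 0 0 0.085" --pt "0 0 0 0 0 0 0.085" --pt "0 0 0 0 0 0 0.085"

```text
time: 3.2
tcp_pos: [0.6312, 0.0755, 0.1325]
tool_rot: [0.382, 3.117, 0.001]
force: [-0.6, 0.3, 0.5]
opening: 0.995
grasp_force: 0.0
```

Run:
```python
from h import *
cur(); im,P=snap("w2")
print("deckbox",rect(P,.066,.09,(.635,.075),.06))
plan((.635,.0755,.053,-14))
```

```text
t 3.2 tcp [0.6312 0.0755 0.1325] yaw -13.98 tilt 0.1 F [-0.6  0.3  0.5] open 85.0 gf 0.0 q [ 0.12  0.28  0.18  1.47 -0.    0.36]
deckbox (array([635.7,  75.6]), array([46.2, 67.3]), 75.9, 7375, np.float64(0.0743), array([0.6336, 0.0761]))
t 3.2 tcp [0.6311 0.0755 0.1322] yaw -13.97 tilt 0.07 F [-0.4  0.1 -0.2] open 84.9 gf 0.0 q [0.12 0.28 0.18 1.47 0.   0.36]
(0.635, 0.0755, 0.053, -14) -> [-3.7  0.9 79.2] mm [0.03 0.07 0.03]
```

Emit:
drive_tool --pt "-0.004 0.001 0.02 0 0 0 0.085" --pt "-0.004 0.001 0.04 0 0 0 0.085" --pt "-0.004 0.001 0.06 0 0 0 0.085" --pt "-0.004 0.001 0.079 0 0 0 0.085" --pt "-0.004 0.001 0.079 0 0 0 0.06"

```text
time: 3.75
tcp_pos: [0.6336, 0.0754, 0.0497]
tool_rot: [-0.382, -3.114, 0.002]
force: [-0.8, 1.1, -0.7]
opening: 0.855
grasp_force: 0.0
```

Emit:
drive_tool --pt "0 0 0 0 0 0 0.05" --pt "0 0 0 0 0 0 0.042" --pt "0 0 0 0 0 0 0.04" --pt "0 0 0 0 0 0 0.04" --pt "0 0 0 0 0 0 0.04"

```text
time: 4.25
tcp_pos: [0.6359, 0.0757, 0.054]
tool_rot: [0.382, 3.116, 0.001]
force: [-0.3, -0.9, 6.0]
opening: 0.532
grasp_force: 61.8
```

Emit:
drive_tool --pt "0 0 0 0 0 0 0.04" --pt "0 0 -0.01 0 0 0 0.04" --pt "0 0 -0.03 0 0 0 0.04" --pt "0 0 -0.06 0 0 0 0.04" --pt "0 0 -0.08 0 0 0 0.04"

```text
time: 4.75
tcp_pos: [0.6354, 0.0756, 0.1349]
tool_rot: [0.382, 3.117, 0.001]
force: [0.5, -0.2, -1.1]
opening: 0.528
grasp_force: 61.3
```

Run:
```python
from h import *
cur()
plan((.555,-.02,.13,0),(.555,-.02,.022,0))
```

```text
t 4.8 tcp [0.6354 0.0756 0.1349] yaw -13.97 tilt 0.09 F [ 0.5 -0.2 -1.1] open 45.1 gf 61.3 q [ 0.12  0.29  0.2   1.48 -0.    0.36]
t 4.8 tcp [0.6354 0.0756 0.1349] yaw -13.97 tilt 0.09 F [ 0.5 -0.2 -1.1] open 45.1 gf 61.3 q [ 0.12  0.29  0.2   1.48 -0.    0.36]
(0.555, -0.02, 0.13, 0) -> [  54.9 -112.2    4.8] mm [  0.02   0.09 -13.97]
(0.555, -0.02, 0.022, 0) -> [  0.   0. 108.] mm [0. 0. 0.]
```

Emit:
drive_tool --pt "0.014 -0.028 0 0 0 -3.5 0.04" --pt "0.028 -0.056 0 0 0 -7 0.04" --pt "0.042 -0.084 0 0 0 -10.5 0.04" --pt "0.055 -0.112 0.005 0 0 -14 0.04" --pt "0.055 -0.112 0.005 0 0 -14 0.04"

```text
time: 5.25
tcp_pos: [0.5527, -0.022, 0.1278]
tool_rot: [0.0, -3.141, 0.001]
force: [0.6, 0.8, -0.6]
opening: 0.53
grasp_force: 61.5
```

Emit:
drive_tool --pt "0 0 0.02 0 0 0 0.04" --pt "0 0 0.045 0 0 0 0.04" --pt "0 0 0.07 0 0 0 0.04" --pt "0 0 0.09 0 0 0 0.04" --pt "0 0 0.1 0 0 0 0.04"

```text
time: 5.75
tcp_pos: [0.5542, -0.0195, 0.0259]
tool_rot: [0.0, -3.14, -0.0]
force: [-0.5, -0.2, 0.3]
opening: 0.526
grasp_force: 61.5
```

Emit:
drive_tool --pt "0 0 0.004 0 0 0 0.04" --pt "0 0 0.008 0 0 0 0.04" --pt "0 0 0.008 0 0 0 0.04" --pt "0 0 0.008 0 0 0 0.06" --pt "0 0 0.008 0 0 0 0.06"

```text
time: 6.25
tcp_pos: [0.5552, -0.0199, 0.02]
tool_rot: [-0.001, 3.14, -0.0]
force: [0.5, -0.1, 0.2]
opening: 0.706
grasp_force: 0.0
```

Emit:
drive_tool --pt "0 0 0 0 0 0 0.06" --pt "0 0 0 0 0 0 0.06" --pt "0 0 -0.03 0 0 0 0.06" --pt "0 0 -0.07 0 0 0 0.06" --pt "0 0 -0.1 0 0 0 0.06"

```text
time: 6.75
tcp_pos: [0.5549, -0.0199, 0.1214]
tool_rot: [-0.001, 3.141, -0.0]
force: [0.3, 0.2, -0.8]
opening: 0.699
grasp_force: 0.0
```

Run:
```python
from h import *
cur()
plan((.57,.075,.19,-12),(.57,.245,.19,-6))
```

```text
t 6.8 tcp [ 0.5549 -0.0199  0.1214] yaw 0.03 tilt 0.06 F [ 0.3  0.2 -0.8] open 59.7 gf 0.0 q [-0.04  0.09 -0.06  1.43  0.   -0.04]
t 6.8 tcp [ 0.5549 -0.0199  0.1214] yaw 0.03 tilt 0.06 F [ 0.3  0.2 -0.8] open 59.7 gf 0.0 q [-0.04  0.09 -0.06  1.43  0.   -0.04]
(0.57, 0.075, 0.19, -12) -> [-15.3  94.9 -68.5] mm [ 0.    0.06 12.03]
(0.57, 0.245, 0.19, -6) -> [ 35.3 166.3   0. ] mm [ 0.  0. -6.]
```

Emit:
drive_tool --pt "-0.01 0.02 -0.015 0 0 3 0.085" --pt "-0.02 0.04 -0.03 0 0 6 0.085" --pt "-0.03 0.06 -0.045 0 0 9 0.085" --pt "-0.045 0.08 -0.06 0 0 12.2 0.085" --pt "-0.045 0.098 -0.068 0 0 12.2 0.085"

```text
time: 7.25
tcp_pos: [0.6008, 0.0792, 0.1882]
tool_rot: [0.335, 3.122, 0.0]
force: [0.4, -0.3, -0.2]
opening: 0.994
grasp_force: 0.0
```

Emit:
drive_tool --pt "0 0 0 0 0 0 0.085" --pt "0 0 0 0 0 0 0.085" --pt "0 0 0 0 0 0 0.085" --pt "0 0 0 0 0 0 0.085" --pt "0 0 0 0 0 0 0.085"

```text
time: 7.75
tcp_pos: [0.5994, 0.0776, 0.187]
tool_rot: [-0.334, -3.123, 0.0]
force: [0.3, -0.1, 0.7]
opening: 0.995
grasp_force: 0.0
```

Run:
```python
from h import *
cur(); im,P=snap("w3")
print("deck",rect(P,.026,.038,(.62,.077),.12))
m=(P[...,2]>.040)&(P[...,2]<.06)&(np.hypot(P[...,0]-.62,P[...,1]-.077)<.10)
n,l,st,c=cv2.connectedComponentsWithStats(m.astype(np.uint8))
for i in range(1,n):
    q=P[l==i]
    if len(q)>10: print(c[i].round(1),len(q),q.mean(0).round(4),q[:,2].max().round(4), q[q[:,2]>q[:,2].max()-.003][:,:2].mean(0).round(4))
c=im["pixels"][130:330,160:420]; cv2.imwrite("pics/w3c.png",cv2.resize(c,None,fx=3,fy=3,interpolation=cv2.INTER_CUBIC)[...,::-1])
```

```text
t 7.8 tcp [0.5994 0.0776 0.187 ] yaw -12.21 tilt 0.03 F [ 0.3 -0.1  0.7] open 84.9 gf 0.0 q [ 0.13  0.21  0.2   1.57 -0.    0.34]
deck (array([593.8,  43.1]), array([161.9, 194.4]), 77.9, 14108, np.float64(0.0331), array([0.6146, 0.0734]))
[250.5 160.2] 90 [0.565  0.0652 0.0486] 0.0522 [0.5656 0.0648]
[308.3 160.3] 89 [0.575  0.1115 0.0488] 0.0519 [0.5754 0.1116]
[178.  179.6] 224 [ 0.5696 -0.0007  0.0407] 0.0424 [ 0.5696 -0.0007]
[279.2 187.5] 74 [0.5935 0.0832 0.0453] 0.0484 [0.5943 0.0833]
[169.8 199.1] 53 [ 0.5849 -0.013   0.0408] 0.042 [ 0.5849 -0.013 ]
[278.9 273. ] 67 [0.6748 0.0657 0.0448] 0.0485 [0.6754 0.0654]
```

View pics/w3c.png

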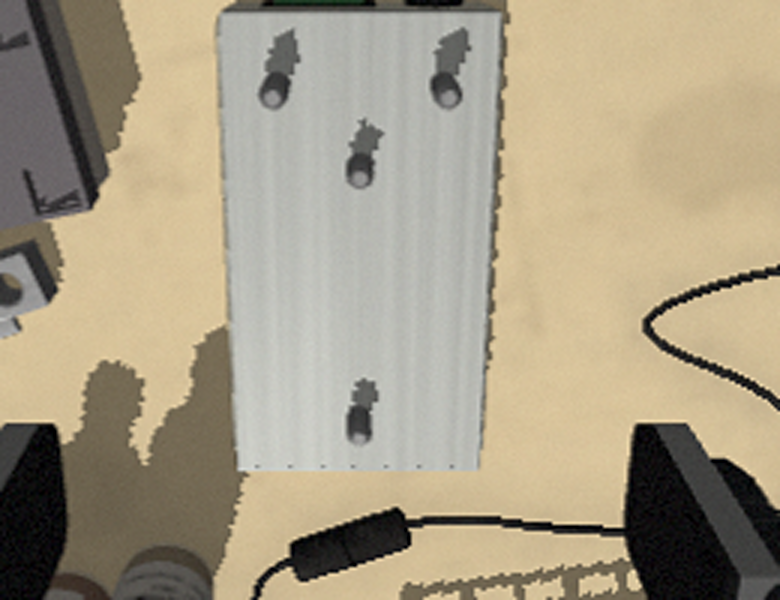

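Stud tops are at about (250.7,162.7), (309,162.7), (280,190.7) and (279.7,276). Spacings come out at 83.1 and 47.8 mm, against the expected 84 and 48.

```bash
cat >> h.py <<'E'
def ray(im,uv,z):
    K=np.array([[im["fx"],0,im["cx"]],[0,im["fy"],im["cy"]],[0,0,1.]]); T=np.array(im["T"])
    p=cv2.undistortPoints(np.array(uv,float).reshape(-1,1,2),K,np.array(im["dist_coeffs"],float)).reshape(-1,2)
    d=np.c_[p,np.ones(len(p))]@T[:3,:3].T; k=(z-T[2,3])/d[:,2]
    return (T[:3,3]+d*k[:,None])[:,:2]
E
python3 - <<'E'
from h import *
import pickle
im=pickle.load(open("w3.pkl","rb"))
a=ray(im,[(280,190.7),(279.7,276)],.048); b=ray(im,[(250.7,162.7),(309,162.7)],.052)
for s in(a,b): d=s[1]-s[0]; print(s.round(4),s.mean(0).round(4),np.linalg.norm(d).round(4),np.degrees(np.arctan2(d[1],d[0])).round(2))
for n in("top0","scene0"):
  q=cloud(pickle.load(open(n+".pkl","rb"))).reshape(-1,3); q=q[(q[:,2]>.12)&(q[:,0]<.5)&(q[:,1]<.45)]
  for x in np.arange(.3,.5,.025):
    m=(q[:,0]>x)&(q[:,0]<x+.025)
    if m.any(): print(n,x.round(3),"ymin",q[m,1].min().round(3),"z there",q[m][q[m,1]<q[m,1].min()+.02][:,2].min().round(3),q[m][q[m,1]<q[m,1].min()+.02][:,2].max().round(3))
cur()
E
```

```text
[[0.5957 0.0834]
 [0.6763 0.0662]] [0.636  0.0748] 0.0824 -12.09
[[0.5664 0.0652]
 [0.5764 0.1115]] [0.5714 0.0884] 0.0473 77.81
top0 0.3 ymin 0.288 z there 0.188 0.198
top0 0.325 ymin 0.285 z there 0.178 0.238
top0 0.35 ymin 0.285 z there 0.187 0.285
top0 0.375 ymin 0.289 z there 0.245 0.333
top0 0.4 ymin 0.289 z there 0.29 0.352
top0 0.425 ymin 0.292 z there 0.332 0.346
top0 0.45 ymin -0.246 z there 0.409 0.492
top0 0.475 ymin -0.25 z there 0.121 0.472
scene0 0.3 ymin 0.285 z there 0.187 0.198
scene0 0.325 ymin 0.284 z there 0.191 0.244
scene0 0.35 ymin 0.284 z there 0.226 0.29
scene0 0.375 ymin 0.29 z there 0.285 0.339
scene0 0.4 ymin 0.289 z there 0.33 0.351
scene0 0.425 ymin 0.295 z there 0.34 0.345
scene0 0.45 ymin -0.215 z there 0.208 0.382
scene0 0.475 ymin -0.589 z there 0.12 0.128
t 7.8 tcp [0.5995 0.0777 0.1871] yaw -12.2 tilt 0.02 F [-0.2 -1.4  1. ] open 85.2 gf 0.0 q [ 0.13  0.21  0.2   1.57 -0.    0.34]
```

Run:
```python
from h import *
plan((.55,.225,.15,1.5))
```

```text
t 7.8 tcp [0.5995 0.0777 0.1871] yaw -12.2 tilt 0.02 F [-0.2 -1.4  1. ] open 85.2 gf 0.0 q [ 0.13  0.21  0.2   1.57 -0.    0.34]
(0.55, 0.225, 0.15, 1.5) -> [ 79.5 133.6  37.1] mm [-1.00e-02 -2.00e-02 -1.37e+01]
```

Emit:
drive_tool --pt "0.02 0.033 0.01 0 0 -3.5 0.085" --pt "0.04 0.066 0.02 0 0 -7 0.085" --pt "0.06 0.1 0.03 0 0 -10.5 0.085" --pt "0.08 0.134 0.037 0 0 -13.7 0.085" --pt "0.08 0.134 0.037 0 0 -13.7 0.085"

```text
time: 8.3
tcp_pos: [0.5478, 0.2292, 0.149]
tool_rot: [0.051, -3.139, -0.0]
force: [0.2, -0.2, -0.6]
opening: 1.001
grasp_force: 0.0
```

Emit:
drive_tool --pt "0 0 0 0 0 0 0.085" --pt "0 0 0 0 0 0 0.085" --pt "0 0 0 0 0 0 0.085" --pt "0 0 0 0 0 0 0.085" --pt "0 0 0 0 0 0 0.085"

```text
time: 8.8
tcp_pos: [0.55, 0.2254, 0.1504]
tool_rot: [-0.04, 3.141, 0.0]
force: [-0.2, -0.2, -0.5]
opening: 0.996
grasp_force: 0.0
```

Run:
```python
from h import *
cur(); im,P=snap("w4")
uv=np.array([[280,210]])
for z0,z1 in((.004,.016),(.0095,.016)):
  r=rect(P,z0,z1,(.57,.247),.062); print(r)
c=im["pixels"][120:320,200:460]; cv2.imwrite("pics/w4c.png",cv2.resize(c,None,fx=3,fy=3,interpolation=cv2.INTER_CUBIC)[...,::-1])
```

```text
t 8.8 tcp [0.55   0.2254 0.1504] yaw 1.46 tilt 0.01 F [-0.2 -0.2 -0.5] open 85.1 gf 0.0 q [ 0.39  0.18  0.1   1.49 -0.    0.36]
(array([572. , 248.2]), array([108.9,  46.1]), 3.2, 5846, np.float64(0.0085), array([0.5676, 0.248 ]))
(array([571.7, 248.2]), array([66.7, 46.1]), 3.2, 2824, np.float64(0.0111), array([0.5707, 0.2482]))
```

View pics/w4c.png

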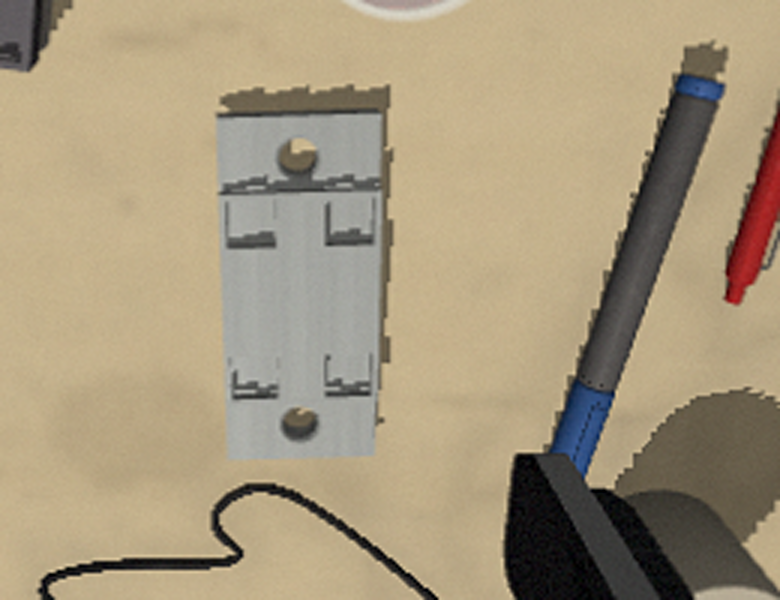

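Run:
```python
from h import *
import pickle
im=pickle.load(open("w4.pkl","rb"))
s=ray(im,[(299.3,172),(300,261.3)],.008); d=s[1]-s[0]; print(s.round(4),s.mean(0).round(4),np.linalg.norm(d).round(4),np.degrees(np.arctan2(d[1],d[0])).round(2))
plan((.5718,.2482,.06,2.9),(.5718,.2482,.0135,2.9))
```

```text
[[0.5295 0.2461]
 [0.6137 0.2509]] [0.5716 0.2485] 0.0844 3.3
t 8.8 tcp [0.5499 0.2255 0.1504] yaw 1.48 tilt 0.01 F [-0.7  0.4  1.7] open 84.7 gf 0.0 q [ 0.39  0.18  0.1   1.49 -0.    0.36]
(0.5718, 0.2482, 0.06, 2.9) -> [-22.4  22.1  90.4] mm [ 0.    0.01 -1.42]
(0.5718, 0.2482, 0.0135, 2.9) -> [ 0.   0.  46.5] mm [0. 0. 0.]
```

Emit:
drive_tool --pt "-0.008 0.007 0.03 0 0 -0.6 0.085" --pt "-0.015 0.015 0.06 0 0 -1.2 0.085" --pt "-0.022 0.022 0.09 0 0 -1.7 0.085" --pt "-0.022 0.022 0.09 0 0 -1.7 0.085" --pt "-0.022 0.022 0.1 0 0 -1.7 0.085"

```text
time: 9.35
tcp_pos: [0.5716, 0.2486, 0.0516]
tool_rot: [-0.088, 3.139, 0.001]
force: [0.4, 0.2, 0.6]
opening: 0.996
grasp_force: 0.0
```

Emit:
drive_tool --pt "0 0 0.015 0 0 0 0.085" --pt "0 0 0.027 0 0 0 0.085" --pt "0 0 0.037 0 0 0 0.085" --pt "0 0 0.037 0 0 0 0.07" --pt "0 0 0.037 0 0 0 0.06"

```text
time: 9.85
tcp_pos: [0.5711, 0.2485, 0.0134]
tool_rot: [0.088, -3.14, 0.0]
force: [-0.4, 0.1, 0.0]
opening: 0.706
grasp_force: 0.0
```

Emit:
drive_tool --pt "0 0 0 0 0 0 0.05" --pt "0 0 0 0 0 0 0.04" --pt "0 0 0 0 0 0 0.04" --pt "0 0 0 0 0 0 0.04" --pt "0 0 0 0 0 0 0.04"

```text
time: 10.35
tcp_pos: [0.5717, 0.2489, 0.0145]
tool_rot: [-0.088, 3.139, 0.001]
force: [-0.2, -0.2, 6.0]
opening: 0.516
grasp_force: 61.9
```

Run:
```python
from h import *
cur()
```

```text
t 10.3 tcp [0.5717 0.2489 0.0145] yaw 3.23 tilt 0.1 F [-0.2 -0.2  6. ] open 44.0 gf 61.9 q [ 0.41  0.29 -0.03  1.25  0.    0.35]
```

Emit:
drive_tool --pt "0 0 -0.01 0 0 0 0.04" --pt "0 0 -0.03 0 0 0 0.04" --pt "0 0 -0.06 0 0 0 0.04" --pt "0 0 -0.086 0 0 0 0.04" --pt "0 0 -0.086 0 0 0 0.04"

```text
time: 10.85
tcp_pos: [0.5728, 0.2493, 0.104]
tool_rot: [-0.088, 3.135, 0.004]
force: [0.5, 0.2, -1.3]
opening: 0.516
grasp_force: 61.5
```

Run:
```python
from h import *
plan((.6355,.0747,.1,-12.15),(.6355,.0747,.068,-12.15),(.6355,.0747,.0485,-12.15))
```

```text
t 10.8 tcp [0.5728 0.2493 0.104 ] yaw 3.23 tilt 0.36 F [ 0.5  0.2 -1.3] open 44.0 gf 61.5 q [ 0.41  0.25  0.09  1.41 -0.    0.35]
(0.6355, 0.0747, 0.1, -12.15) -> [ -52.8 -177.9    3.9] mm [ 0.17  0.31 15.38]
(0.6355, 0.0747, 0.068, -12.15) -> [ 0.  0. 32.] mm [0. 0. 0.]
(0.6355, 0.0747, 0.0485, -12.15) -> [ 0.   0.  19.5] mm [0. 0. 0.]
```

Emit:
drive_tool --pt "-0.013 -0.045 0 0 0 4 0.04" --pt "-0.027 -0.09 0 0 0 8 0.04" --pt "-0.04 -0.135 0 0 0 12 0.04" --pt "-0.054 -0.177 0 0 0 15.4 0.04" --pt "-0.054 -0.177 0 0 0 15.4 0.04"

```text
time: 11.35
tcp_pos: [0.636, 0.07, 0.0982]
tool_rot: [-0.344, -3.122, 0.002]
force: [-0.3, 0.6, -0.7]
opening: 0.512
grasp_force: 61.6
```

Emit:
drive_tool --pt "0 0 0 0 0 0 0.04" --pt "0 0 0 0 0 0 0.04" --pt "0 0 0 0 0 0 0.04" --pt "0 0 0 0 0 0 0.04" --pt "0 0 0 0 0 0 0.04"

```text
time: 11.85
tcp_pos: [0.6348, 0.0758, 0.0994]
tool_rot: [0.331, 3.124, 0.0]
force: [0.1, 0.2, -1.6]
opening: 0.515
grasp_force: 61.6
```

Run:
```python
from h import *
p,r=cur(); im,P=snap("w5")
q=P[(np.abs(P[...,2]-p[2])<.03)&(np.hypot(P[...,0]-p[0],P[...,1]-p[1])<.075)]
# in tool frame
t=r.inv().apply(q-p); print(len(t),t.min(0).round(3),t.max(0).round(3))
for z in np.arange(-.03,.031,.005):
  m=abs(t[:,2]-z)<.0025
  if m.any(): print(z.round(3),m.sum(),t[m].min(0).round(3),t[m].max(0).round(3))
plan((.6355,.0747,.068,-12.15),(.6355,.0747,.0485,-12.15))
```

```text
t 11.8 tcp [0.6348 0.0758 0.0994] yaw -12.1 tilt 0.0 F [ 0.1  0.2 -1.6] open 44.0 gf 61.6 q [0.12 0.29 0.14 1.42 0.   0.33]
23816 [-0.055 -0.036 -0.03 ] [0.054 0.036 0.016]
-0.03 531 [-0.011 -0.032 -0.03 ] [ 0.013  0.033 -0.028]
-0.025 715 [-0.011 -0.034 -0.027] [ 0.012  0.036 -0.023]
-0.02 671 [-0.011 -0.035 -0.022] [ 0.012  0.036 -0.018]
-0.015 621 [-0.011 -0.035 -0.017] [ 0.012  0.036 -0.013]
-0.01 549 [-0.011 -0.035 -0.012] [ 0.012  0.036 -0.008]
-0.005 509 [-0.011 -0.035 -0.007] [ 0.012  0.036 -0.003]
0.0 810 [-0.032 -0.036 -0.002] [0.033 0.036 0.002]
0.005 14439 [-0.054 -0.033  0.003] [0.054 0.034 0.007]
0.01 4728 [-0.055 -0.023  0.008] [0.054 0.024 0.012]
0.015 243 [-0.048 -0.022  0.013] [0.054 0.023 0.016]
t 11.9 tcp [0.6348 0.0756 0.0994] yaw -12.11 tilt 0.0 F [-0.2 -1.2 -1.4] open 44.2 gf 61.6 q [0.12 0.29 0.14 1.42 0.   0.33]
(0.6355, 0.0747, 0.068, -12.15) -> [-0.8 -0.7 31.4] mm [0.   0.   0.04]
(0.6355, 0.0747, 0.0485, -12.15) -> [ 0.   0.  19.5] mm [0. 0. 0.]
```

View pics/w5.png

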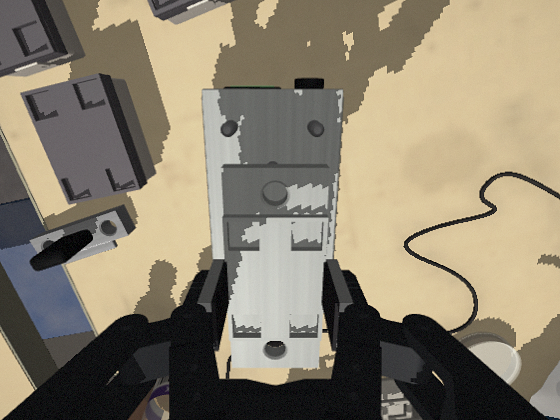

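Wrist view shows the carrier held level, holes at (275,193) and (275,350), keeper studs at (230,128) and (316,128). I'll lower it.

Emit:
drive_tool --pt "-0.0008 -0.0008 0.01 0 0 0 0.04" --pt "-0.0008 -0.0008 0.02 0 0 0 0.04" --pt "-0.0008 -0.0008 0.03 0 0 0 0.04" --pt "-0.0008 -0.0008 0.034 0 0 0 0.04" --pt "-0.0008 -0.0008 0.036 0 0 0 0.04"

```text
time: 12.4
tcp_pos: [0.6351, 0.0739, 0.0622]
tool_rot: [-0.333, -3.122, 0.0]
force: [-0.4, -0.8, -1.3]
opening: 0.513
grasp_force: 61.6
```

Emit:
drive_tool --pt "0 0 0.002 0 0 0 0.04" --pt "0 0 0.004 0 0 0 0.04" --pt "0 0 0.006 0 0 0 0.04" --pt "0 0 0.007 0 0 0 0.04" --pt "0 0 0.007 0 0 0 0.04"

```text
time: 12.9
tcp_pos: [0.6356, 0.074, 0.0562]
tool_rot: [-0.333, -3.124, 0.0]
force: [-0.9, 0.3, -1.9]
opening: 0.517
grasp_force: 61.6
```

Emit:
drive_tool --pt "0 0 0.002 0 0 0 0.04" --pt "0 0 0.004 0 0 0 0.04" --pt "0 0 0.006 0 0 0 0.04" --pt "0 0 0.007 0 0 0 0.04" --pt "0 0 0.007 0 0 0 0.04"

```text
time: 13.4
tcp_pos: [0.6355, 0.074, 0.049]
tool_rot: [-0.333, -3.123, 0.0]
force: [-0.1, 0.7, -1.3]
opening: 0.514
grasp_force: 61.6
```

Run:
```python
from h import *
cur()
```

```text
t 13.4 tcp [0.6355 0.074  0.049 ] yaw -12.17 tilt 0.02 F [-0.1  0.7 -1.3] open 43.9 gf 61.6 q [ 0.12  0.31  0.06  1.32 -0.    0.33]
```

Emit:
drive_tool --pt "0 0 0.001 0 0 0 0.04" --pt "0 0 0.001 0 0 0 0.05" --pt "0 0 0.001 0 0 0 0.06" --pt "0 0 0.001 0 0 0 0.065" --pt "0 0 0.001 0 0 0 0.065"

```text
time: 13.9
tcp_pos: [0.6357, 0.074, 0.0484]
tool_rot: [0.333, 3.124, 0.0]
force: [-0.3, 0.2, 0.1]
opening: 0.762
grasp_force: 0.0
```

Emit:
drive_tool --pt "0 0 -0.02 0 0 0 0.065" --pt "0 0 -0.05 0 0 0 0.065" --pt "0 0 -0.08 0 0 0 0.085" --pt "0.02 0 -0.11 0 0 0 0.085" --pt "0.036 0 -0.139 0 0 0 0.085"

```text
time: 14.4
tcp_pos: [0.5998, 0.0816, 0.1885]
tool_rot: [-0.333, -3.124, -0.0]
force: [0.3, -0.1, -0.2]
opening: 0.998
grasp_force: 0.0
```

Emit:
drive_tool --pt "0 0 0 0 0 0 0.085" --pt "0 0 0 0 0 0 0.085" --pt "0 0 0 0 0 0 0.085" --pt "0 0 0 0 0 0 0.085" --pt "0 0 0 0 0 0 0.085"

```text
time: 14.9
tcp_pos: [0.6003, 0.0814, 0.1861]
tool_rot: [-0.333, -3.122, 0.001]
force: [-0.4, -0.3, 0.9]
opening: 0.99
grasp_force: 0.0
```

Run:
```python
from h import *
cur(); im,P=snap("w6")
print("carrier",rect(P,.0437,.0475,(.6355,.0747),.04))
m=(P[...,2]>.049)&(P[...,2]<.06)&(np.hypot(P[...,0]-.571,P[...,1]-.088)<.05); n,l,st,c=cv2.connectedComponentsWithStats(m.astype(np.uint8))
for i in range(1,n): q=P[l==i]; len(q)>10 and print(q.mean(0).round(4),len(q))
plan((.583,-.063,.18,6.7))
```

```text
t 14.9 tcp [0.6003 0.0814 0.1861] yaw -12.18 tilt 0.11 F [-0.4 -0.3  0.9] open 84.6 gf 0.0 q [ 0.13  0.21  0.21  1.57 -0.    0.35]
carrier (array([635.5,  74.3]), array([46. , 79.6]), 77.7, 2660, np.float64(0.0451), array([0.6351, 0.0746]))
[0.5655 0.065  0.0504] 54
[0.5756 0.1115 0.0506] 55
t 14.9 tcp [0.6003 0.0815 0.1863] yaw -12.18 tilt 0.09 F [ 0.5  0.7 -0.2] open 84.9 gf 0.0 q [0.13 0.21 0.21 1.57 0.   0.35]
(0.583, -0.063, 0.18, 6.7) -> [ -13.6 -144.9    6.4] mm [ -0.02  -0.08 -18.88]
```

View pics/w6.png

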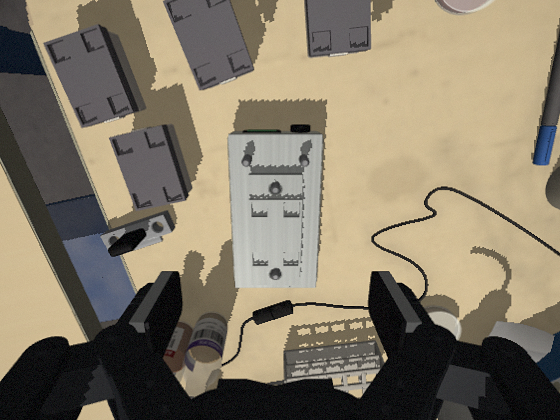

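The carrier is seated: the studs poke through its holes at (275,187) and (275,274), and its top is at 45 mm. Next the keeper.

Emit:
drive_tool --pt "-0.003 -0.036 0 0 0 -5 0.085" --pt "-0.007 -0.072 0 0 0 -10 0.085" --pt "-0.01 -0.108 0 0 0 -15 0.085" --pt "-0.014 -0.145 0.006 0 0 -19 0.085" --pt "-0.014 -0.145 0.006 0 0 -19 0.085"

```text
time: 15.45
tcp_pos: [0.5828, -0.0668, 0.1802]
tool_rot: [0.185, -3.135, 0.001]
force: [-0.4, 0.1, 0.4]
opening: 0.995
grasp_force: 0.0
```

Emit:
drive_tool --pt "0 0 0 0 0 0 0.085" --pt "0 0 0 0 0 0 0.085" --pt "0 0 0 0 0 0 0.085" --pt "0 0 0 0 0 0 0.085" --pt "0 0 0 0 0 0 0.085"

```text
time: 15.95
tcp_pos: [0.5836, -0.0625, 0.1813]
tool_rot: [-0.188, 3.136, 0.0]
force: [0.4, 0.8, -1.0]
opening: 0.996
grasp_force: 0.0
```

Run:
```python
from h import *
cur(); im,P=snap("w7")
print("fin",rect(P,.046,.06,(.618,-.064),.03)); print("bar",rect(P,.010,.0175,(.618,-.064),.045))
c=im["pixels"][140:300,170:390]; cv2.imwrite("pics/w7c.png",cv2.resize(c,None,fx=3,fy=3,interpolation=cv2.INTER_CUBIC)[...,::-1])
```

```text
t 15.9 tcp [ 0.5836 -0.0625  0.1813] yaw 6.88 tilt 0.0 F [ 0.4  0.8 -1. ] open 85.0 gf 0.0 q [-0.11  0.16  0.14  1.55  0.   -0.23]
fin (array([618.7, -65.3]), array([ 9.2, 22.7]), 7.8, 260, np.float64(0.0486), array([ 0.6183, -0.0652]))
bar (array([618.1, -63. ]), array([45.3, 76.3]), 30.1, 1095, np.float64(0.013), array([ 0.6186, -0.0649]))
```

View pics/w7c.png

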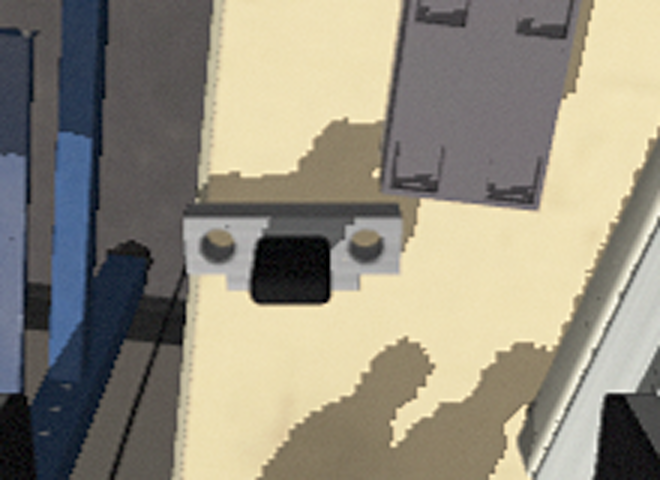

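Keeper: holes at full-image (243,222) and (292,221.7), and its lip is on the far (+x) side, which is right. Its right end sits at the bench edge.

Run:
```python
from h import *
import pickle
im=pickle.load(open("w7.pkl","rb"))
s=ray(im,[(243,222),(292,221.7)],.014); d=s[1]-s[0]; print(s.round(4),s.mean(0).round(4),np.linalg.norm(d).round(4),np.degrees(np.arctan2(d[1],d[0])).round(2)-90)
f=ray(im,[(170+291/3,140+240/3)],.05); print(f)
plan((.6183,-.0653,.08,7.2),(.6183,-.0653,.031,7.2))
```

```text
[[ 0.6223 -0.0881]
 [ 0.6163 -0.0412]] [ 0.6193 -0.0646] 0.0473 7.269999999999996
[[ 0.60328289 -0.06614079]]
t 16.0 tcp [ 0.5836 -0.0626  0.1814] yaw 6.87 tilt 0.01 F [ 0.5 -0.1  0.3] open 84.8 gf 0.0 q [-0.11  0.16  0.14  1.55  0.   -0.23]
(0.6183, -0.0653, 0.08, 7.2) -> [-34.1  -6.8 101.4] mm [ 0.    0.01 -0.33]
(0.6183, -0.0653, 0.031, 7.2) -> [ 0.  0. 49.] mm [0. 0. 0.]
```

Emit:
drive_tool --pt "-0.012 -0.002 0.035 0 0 0 0.085" --pt "-0.024 -0.004 0.07 0 0 -0.3 0.085" --pt "-0.0345 -0.0065 0.1 0 0 -0.3 0.085" --pt "-0.0345 -0.0065 0.12 0 0 -0.3 0.07" --pt "-0.0345 -0.0065 0.12 0 0 -0.3 0.06"

```text
time: 16.5
tcp_pos: [0.6169, -0.0651, 0.0578]
tool_rot: [0.195, -3.13, -0.001]
force: [-0.1, 0.0, 0.6]
opening: 0.702
grasp_force: 0.0
```

Emit:
drive_tool --pt "0 0 0.012 0 0 0 0.06" --pt "0 0 0.024 0 0 0 0.06" --pt "0 0 0.03 0 0 0 0.05" --pt "0 0 0.03 0 0 0 0.04" --pt "0 0 0.03 0 0 0 0.03"

```text
time: 17.0
tcp_pos: [0.6187, -0.0655, 0.0317]
tool_rot: [-0.195, 3.135, -0.0]
force: [0.4, 1.0, 0.6]
opening: 0.353
grasp_force: 0.0
```

Emit:
drive_tool --pt "0 0 0 0 0 0 0.018" --pt "0 0 0 0 0 0 0.018" --pt "0 0 0 0 0 0 0.018" --pt "0 0 0 0 0 0 0.018" --pt "0 0 0 0 0 0 0.018"

```text
time: 17.5
tcp_pos: [0.619, -0.0655, 0.0321]
tool_rot: [-0.195, 3.134, -0.0]
force: [-0.0, -0.2, 4.9]
opening: 0.269
grasp_force: 59.2
```

Emit:
drive_tool --pt "0 0 -0.01 0 0 0 0.018" --pt "0 0 -0.03 0 0 0 0.018" --pt "0 0 -0.06 0 0 0 0.018" --pt "0 0 -0.09 0 0 0 0.018" --pt "0 0 -0.1 0 0 0 0.018"

```text
time: 18.0
tcp_pos: [0.6196, -0.0656, 0.1349]
tool_rot: [-0.195, 3.131, -0.001]
force: [0.5, 0.0, -1.0]
opening: 0.269
grasp_force: 58.7
```

Run:
```python
from h import *
plan((.5711,.0883,.13,-12.15),(.5711,.0883,.086,-12.15))
```

```text
t 18.0 tcp [ 0.6196 -0.0656  0.1349] yaw 7.13 tilt 0.24 F [ 0.5  0.  -1. ] open 23.0 gf 58.7 q [-0.11  0.24  0.15  1.47  0.   -0.23]
(0.5711, 0.0883, 0.13, -12.15) -> [ 29.  158.7   4.7] mm [-1.000e-02  2.400e-01  1.928e+01]
(0.5711, 0.0883, 0.086, -12.15) -> [ 0.  0. 44.] mm [0. 0. 0.]
```

Emit:
drive_tool --pt "0.007 0.04 0 0 0 5 0.018" --pt "0.014 0.08 0 0 0 10 0.018" --pt "0.021 0.12 0 0 0 15 0.018" --pt "0.029 0.1585 0.003 0 0 19.3 0.018" --pt "0.029 0.1585 0.003 0 0 19.3 0.018"

```text
time: 18.5
tcp_pos: [0.5683, 0.0918, 0.1272]
tool_rot: [-0.331, -3.122, -0.001]
force: [-0.4, -1.2, -0.6]
opening: 0.268
grasp_force: 59.0
```

Emit:
drive_tool --pt "0 0 0 0 0 0 0.018" --pt "0 0 0 0 0 0 0.018" --pt "0 0 0 0 0 0 0.018" --pt "0 0 0 0 0 0 0.018" --pt "0 0 0 0 0 0 0.018"

```text
time: 19.0
tcp_pos: [0.5703, 0.0875, 0.1282]
tool_rot: [-0.335, -3.124, 0.0]
force: [0.1, 0.3, -1.0]
opening: 0.267
grasp_force: 59.0
```

Run:
```python
from h import *
p,r=cur(); im,P=snap("w8")
plan((.5711,.0883,.0885,-12.15),(.5711,.0883,.066,-12.15))
t=r.inv().apply((P-p).reshape(-1,3)).reshape(P.shape)
m=(t[...,2]>.014)&(t[...,2]<.023)&(abs(t[...,1])<.05)&(abs(t[...,0])<.03); q=t[m]
print(cv2.minAreaRect((q[:,:2]*1000).astype(np.float32)),len(q),np.polyfit(q[:,1],q[:,2],1))
c=im["pixels"][130:400,100:460]; cv2.imwrite("pics/w8c.png",cv2.resize(c,None,fx=2.2,fy=2.2,interpolation=cv2.INTER_CUBIC)[...,::-1])
```

```text
t 19.0 tcp [0.5703 0.0875 0.1282] yaw -12.23 tilt 0.01 F [ 0.1  0.3 -1. ] open 22.8 gf 59.0 q [ 0.15  0.14  0.01  1.44 -0.    0.37]
t 19.1 tcp [0.5703 0.0877 0.1282] yaw -12.22 tilt 0.0 F [-0.   0.3 -1.1] open 22.7 gf 59.0 q [ 0.15  0.14  0.01  1.44 -0.    0.37]
(0.5711, 0.0883, 0.0885, -12.15) -> [-0.7  0.8 39.7] mm [-0.   -0.   -0.07]
(0.5711, 0.0883, 0.066, -12.15) -> [ 0.   0.  22.5] mm [0. 0. 0.]
((-0.21351051330566406, 0.3780364990234375), (21.20371437072754, 70.4197006225586), 0.1851370632648468) 2505 [-0.00101963  0.01931736]
```

View pics/w8c.png

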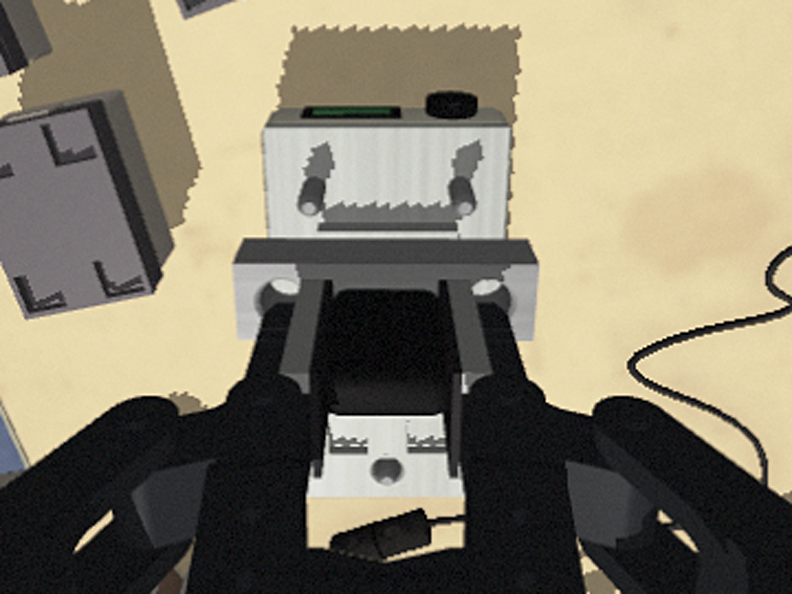

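The keeper is level and centred in the grip, its holes at crop (278,300) and (492,300) ahead of the studs. I'll lower it.

Emit:
drive_tool --pt "-0.0007 0.0008 0.012 0 0 0 0.018" --pt "-0.0007 0.0008 0.024 0 0 0 0.018" --pt "-0.0007 0.0008 0.034 0 0 0 0.018" --pt "-0.0007 0.0008 0.04 0 0 0 0.018" --pt "-0.0007 0.0008 0.043 0 0 0 0.018"

```text
time: 19.55
tcp_pos: [0.5705, 0.0888, 0.0841]
tool_rot: [-0.333, -3.123, 0.001]
force: [-0.2, -0.6, -1.4]
opening: 0.263
grasp_force: 59.0
```

Emit:
drive_tool --pt "0 0 0.002 0 0 0 0.018" --pt "0 0 0.004 0 0 0 0.018" --pt "0 0 0.006 0 0 0 0.018" --pt "0 0 0.008 0 0 0 0.018" --pt "0 0 0.008 0 0 0 0.018"

```text
time: 20.05
tcp_pos: [0.5709, 0.0888, 0.0771]
tool_rot: [-0.333, -3.124, 0.0]
force: [-0.5, 0.1, -1.4]
opening: 0.269
grasp_force: 59.0
```

Emit:
drive_tool --pt "0 0 0.003 0 0 0 0.018" --pt "0 0 0.006 0 0 0 0.018" --pt "0 0 0.009 0 0 0 0.018" --pt "0 0 0.011 0 0 0 0.018" --pt "0 0 0.011 0 0 0 0.018"

```text
time: 20.55
tcp_pos: [0.571, 0.0888, 0.0663]
tool_rot: [0.333, 3.124, -0.0]
force: [1.4, -0.1, -1.3]
opening: 0.269
grasp_force: 59.3
```

Run:
```python
from h import *
cur()
```

```text
t 20.6 tcp [0.571  0.0888 0.0663] yaw -12.17 tilt 0.01 F [ 1.4 -0.1 -1.3] open 23.0 gf 59.3 q [ 0.15  0.16 -0.09  1.33 -0.    0.37]
```

Emit:
drive_tool --pt "0 0 0.001 0 0 0 0.03" --pt "0 0 0.001 0 0 0 0.045" --pt "0 0 0.001 0 0 0 0.05" --pt "0 0 0.001 0 0 0 0.05" --pt "0 0 -0.01 0 0 0 0.05"

```text
time: 21.05
tcp_pos: [0.5701, 0.0887, 0.0753]
tool_rot: [-0.333, -3.122, 0.001]
force: [-0.5, 0.1, 0.2]
opening: 0.586
grasp_force: 0.0
```

Emit:
drive_tool --pt "0 0 -0.02 0 0 0 0.05" --pt "0 0 -0.05 0 0 0 0.05" --pt "0 0 -0.08 0 0 0 0.085" --pt "0 0 -0.11 0 0 0 0.085" --pt "0 0 -0.125 0 0 0 0.085"

```text
time: 21.55
tcp_pos: [0.5716, 0.0889, 0.2053]
tool_rot: [0.333, 3.12, 0.002]
force: [0.9, -0.2, -0.4]
opening: 0.992
grasp_force: 0.0
```

Emit:
drive_tool --pt "0 0 0 0 0 0 0.085" --pt "0 0 0 0 0 0 0.085" --pt "0 0 0 0 0 0 0.085" --pt "0 0 0 0 0 0 0.085" --pt "0 0 0 0 0 0 0.085"

```text
time: 22.05
tcp_pos: [0.5706, 0.0888, 0.2004]
tool_rot: [-0.333, -3.123, 0.001]
force: [-0.3, 0.0, -0.4]
opening: 0.998
grasp_force: 0.0
```

Run:
```python
from h import *
cur(); im,P=snap("w9")
print("carrier",rect(P,.0437,.0475,(.6355,.0747),.035)); print("bar",rect(P,.0455,.052,(.5714,.0884),.042)); print("fin",rect(P,.078,.09,(.5714,.0884),.03))
for b in [(.468,.158),(.468,.06),(.475,-.04),(.555,-.02)]: print(rect(P,.035,.047,b,.045))
plan((.51,-.02,.16,0))
```

```text
t 22.1 tcp [0.5706 0.0888 0.2004] yaw -12.17 tilt 0.08 F [-0.3  0.  -0.4] open 85.3 gf 0.0 q [0.15 0.14 0.16 1.59 0.   0.37]
carrier (array([635.8,  74.2]), array([46. , 67.1]), 77.8, 2082, np.float64(0.0451), array([0.6348, 0.0746]))
bar (array([586.9,  85.7]), array([70. , 52.5]), 77.6, 1401, np.float64(0.047), array([0.573 , 0.0885]))
fin (array([571.2,  88.9]), array([23.2, 10.9]), 78.3, 372, np.float64(0.0825), array([0.5707, 0.0891]))
(array([467.1, 158.3]), array([46.8, 66.1]), 83.5, 5231, np.float64(0.0404), array([0.4658, 0.1584]))
(array([467.9,  59.7]), array([66.2, 46.3]), 7.2, 4746, np.float64(0.0402), array([0.4668, 0.0599]))
(array([476.7, -40.1]), array([66.1, 48.2]), 3.8, 4479, np.float64(0.0402), array([ 0.4756, -0.0395]))
(array([556.3, -19. ]), array([46.4, 66.6]), 89.9, 3521, np.float64(0.0402), array([ 0.555 , -0.0185]))
t 22.1 tcp [0.5707 0.0888 0.2007] yaw -12.17 tilt 0.06 F [-0.2 -0.6 -0.7] open 85.2 gf 0.0 q [0.15 0.14 0.16 1.59 0.   0.37]
(0.51, -0.02, 0.16, 0) -> [  36.4 -119.2   40.7] mm [-1.000e-02 -6.000e-02 -1.217e+01]
```

View pics/w9.png

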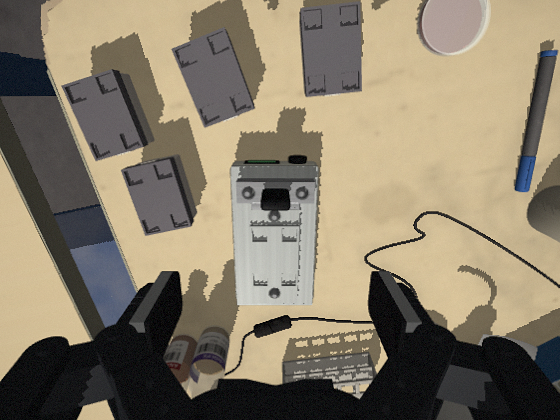

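The keeper is seated, its fin at (275,198) and top at the expected height. The boxes are at (107,115), (214,78), (332,50), and the set-aside one at (158,195). Fetching the set-aside box.

Run:
```python
from h import *
plan((.556,-.0195,.1,0),(.556,-.0195,.0205,0),(.556,-.0195,.14,0),(.6356,.0742,.14,-12.15),(.6356,.0742,.063,-12.15))
```

```text
t 22.1 tcp [0.5707 0.0888 0.2007] yaw -12.17 tilt 0.06 F [-0.2 -0.6 -0.7] open 85.2 gf 0.0 q [0.15 0.14 0.16 1.59 0.   0.37]
(0.556, -0.0195, 0.1, 0) -> [  -8.5 -108.9  100.7] mm [-1.000e-02 -6.000e-02 -1.217e+01]
(0.556, -0.0195, 0.0205, 0) -> [ 0.   0.  79.5] mm [0. 0. 0.]
(0.556, -0.0195, 0.14, 0) -> [   0.     0.  -119.5] mm [0. 0. 0.]
(0.6356, 0.0742, 0.14, -12.15) -> [-79.6  93.7   0. ] mm [ 0.    0.   12.15]
(0.6356, 0.0742, 0.063, -12.15) -> [ 0.  0. 77.] mm [0. 0. 0.]
```

Emit:
drive_tool --pt "-0.002 -0.036 0.01 0 0 -4 0.085" --pt "-0.004 -0.072 0.04 0 0 -8 0.085" --pt "-0.0085 -0.109 0.08 0 0 -12.2 0.085" --pt "-0.0085 -0.109 0.1 0 0 -12.2 0.085" --pt "-0.0085 -0.109 0.1 0 0 -12.2 0.085"

```text
time: 22.6
tcp_pos: [0.5541, -0.0205, 0.0977]
tool_rot: [-0.002, -3.136, -0.0]
force: [0.0, 0.6, 0.1]
opening: 0.997
grasp_force: 0.0
```

Emit:
drive_tool --pt "0 0 0.025 0 0 0 0.085" --pt "0 0 0.05 0 0 0 0.085" --pt "0 0 0.07 0 0 0 0.085" --pt "0 0 0.079 0 0 0 0.085" --pt "0 0 0.079 0 0 0 0.07"

```text
time: 23.1
tcp_pos: [0.5562, -0.0189, 0.0223]
tool_rot: [0.002, -3.141, -0.0]
force: [0.6, 0.3, -0.8]
opening: 0.852
grasp_force: 0.0
```

Emit:
drive_tool --pt "0 0 0 0 0 0 0.055" --pt "0 0 0 0 0 0 0.04" --pt "0 0 0 0 0 0 0.04" --pt "0 0 0 0 0 0 0.04" --pt "0 0 0 0 0 0 0.04"

```text
time: 23.6
tcp_pos: [0.5574, -0.0194, 0.0242]
tool_rot: [-0.001, 3.139, 0.0]
force: [0.8, 0.4, 5.9]
opening: 0.529
grasp_force: 61.5
```

Emit:
drive_tool --pt "0 0 -0.01 0 0 0 0.04" --pt "0 0 -0.03 0 0 0 0.04" --pt "0 0 -0.07 0 0 0 0.04" --pt "0 0 -0.11 0 0 0 0.04" --pt "0 0 -0.12 0 0 0 0.04"

```text
time: 24.1
tcp_pos: [0.5579, -0.0196, 0.1481]
tool_rot: [-0.001, 3.135, -0.001]
force: [0.4, 0.0, 0.4]
opening: 0.529
grasp_force: 61.4
```

Emit:
drive_tool --pt "-0.02 0.023 0 0 0 3 0.04" --pt "-0.04 0.047 0 0 0 6 0.04" --pt "-0.06 0.07 0 0 0 9 0.04" --pt "-0.0795 0.0937 0 0 0 12.1 0.04" --pt "-0.0795 0.0937 0 0 0 12.1 0.04"

```text
time: 24.6
tcp_pos: [0.637, 0.0768, 0.1413]
tool_rot: [-0.329, -3.124, -0.001]
force: [-0.3, -0.0, -1.5]
opening: 0.531
grasp_force: 61.6
```

Emit:
drive_tool --pt "0 0 0 0 0 0 0.04" --pt "0 0 0 0 0 0 0.04" --pt "0 0 0 0 0 0 0.04" --pt "0 0 0 0 0 0 0.04" --pt "0 0 0 0 0 0 0.04"

```text
time: 25.1
tcp_pos: [0.6356, 0.0738, 0.1426]
tool_rot: [0.331, 3.124, 0.0]
force: [0.1, 0.8, -2.1]
opening: 0.524
grasp_force: 61.5
```

Run:
```python
from h import *
p,r=cur(); im,P=snap("w10")
plan((.6356,.0742,.069,-12.15),(.6356,.0742,.0625,-12.15))
print("heldlid",rect(P,p[2]+.015,p[2]+.03,p[:2]-[.03,0],.04))
```

```text
t 25.1 tcp [0.6356 0.0738 0.1426] yaw -12.1 tilt 0.02 F [ 0.1  0.8 -2.1] open 44.8 gf 61.5 q [ 0.12  0.29  0.22  1.5  -0.    0.33]
t 25.1 tcp [0.6356 0.0738 0.1426] yaw -12.1 tilt 0.02 F [-0.4  0.3 -0.9] open 45.0 gf 61.5 q [ 0.12  0.29  0.22  1.5  -0.    0.33]
(0.6356, 0.0742, 0.069, -12.15) -> [ 0.1  0.3 73.6] mm [0.   0.02 0.05]
(0.6356, 0.0742, 0.0625, -12.15) -> [0.  0.  6.5] mm [0. 0. 0.]
heldlid (array([623.1,  73.3]), array([65. , 45.5]), 77.7, 10133, np.float64(0.1591), array([0.6245, 0.0747]))
```

```bash
cat >> h.py <<'E'
def held(n,p):
    import pickle
    P=cloud(pickle.load(open(n+".pkl","rb"))) if isinstance(n,str) else n
    print("held",rect(P,p[2]+.008,p[2]+.03,p[:2],.042))
E
python3 - <<'E'
from h import *
held("w10",np.array([.6356,.0738,.1426]))
E
```

```text
held (array([634.5,  74.6]), array([73. , 68.4]), 78.5, 19208, np.float64(0.1588), array([0.6306, 0.0753]))
```

Emit:
drive_tool --pt "-0.001 0 0.02 0 0 0 0.04" --pt "-0.001 0 0.04 0 0 0 0.04" --pt "-0.001 0 0.055 0 0 0 0.04" --pt "-0.001 0 0.064 0 0 0 0.04" --pt "-0.001 0 0.068 0 0 0 0.04"

```text
time: 25.65
tcp_pos: [0.6363, 0.074, 0.0734]
tool_rot: [-0.33, -3.123, 0.0]
force: [0.6, 0.2, -0.7]
opening: 0.529
grasp_force: 61.6
```

Emit:
drive_tool --pt "0 0 0.002 0 0 0 0.04" --pt "0 0 0.004 0 0 0 0.04" --pt "0 0 0.006 0 0 0 0.04" --pt "0 0 0.0075 0 0 0 0.04" --pt "0 0 0.0085 0 0 0 0.04"

```text
time: 26.15
tcp_pos: [0.6369, 0.0741, 0.0662]
tool_rot: [0.33, 3.124, 0.0]
force: [-4.1, -0.3, 8.3]
opening: 0.53
grasp_force: 62.7
```

Emit:
drive_tool --pt "0 0 0 0 0 0 0.04" --pt "0 0 0 0 0 0 0.05" --pt "0 0 0 0 0 0 0.065" --pt "0 0 0 0 0 0 0.065" --pt "0 0 0 0 0 0 0.065"

```text
time: 26.65
tcp_pos: [0.6367, 0.074, 0.0658]
tool_rot: [0.33, 3.124, 0.0]
force: [-0.1, 0.6, 0.1]
opening: 0.766
grasp_force: 0.0
```

Emit:
drive_tool --pt "0 0 -0.02 0 0 0 0.065" --pt "0 0 -0.05 0 0 0 0.065" --pt "0 0 -0.09 0 0 0 0.085" --pt "0.02 0 -0.12 0 0 0 0.085" --pt "0.04 0 -0.14 0 0 0 0.085"

```text
time: 27.15
tcp_pos: [0.5978, 0.0824, 0.2082]
tool_rot: [0.331, 3.122, 0.001]
force: [0.2, 0.4, -0.8]
opening: 0.992
grasp_force: 0.0
```

Emit:
drive_tool --pt "0 0 0 0 0 0 0.085" --pt "0 0 0 0 0 0 0.085" --pt "0 0 0 0 0 0 0.085" --pt "0 0 0 0 0 0 0.085" --pt "0 0 0 0 0 0 0.085"

```text
time: 27.65
tcp_pos: [0.5976, 0.0822, 0.2046]
tool_rot: [-0.331, -3.122, 0.001]
force: [-0.1, 0.6, -0.2]
opening: 0.997
grasp_force: 0.0
```

Run:
```python
from h import *
cur(); im,P=snap("w11")
print("box",rect(P,.074,.09,(.6355,.0747),.045)); print("fin",rect(P,.078,.09,(.5714,.0884),.03))
for b in [(.468,.158),(.468,.06),(.475,-.04)]: print(rect(P,.035,.047,b,.045))
plan((.474,-.0397,.12,4),(.474,-.0397,.02,4))
```

```text
t 27.6 tcp [0.5976 0.0822 0.2046] yaw -12.09 tilt 0.11 F [-0.1  0.6 -0.2] open 85.1 gf 0.0 q [ 0.14  0.21  0.24  1.6  -0.    0.35]
box (array([635.1,  74.7]), array([46. , 67.9]), 78.0, 4085, np.float64(0.0823), array([0.6332, 0.0752]))
fin (array([571.5,  89.3]), array([23.6, 10.1]), 78.7, 385, np.float64(0.0825), array([0.571 , 0.0892]))
(array([478.4, 157. ]), array([46.6, 44.7]), 83.7, 3489, np.float64(0.0404), array([0.4788, 0.1564]))
(array([467.8,  59.8]), array([66. , 46.5]), 7.5, 4888, np.float64(0.0403), array([0.4679, 0.0594]))
(array([477. , -40.4]), array([66.7, 47.9]), 3.6, 4781, np.float64(0.0403), array([ 0.4759, -0.0396]))
t 27.7 tcp [0.5977 0.0822 0.2048] yaw -12.08 tilt 0.08 F [0.  0.1 0.2] open 85.1 gf 0.0 q [ 0.14  0.21  0.24  1.6  -0.    0.35]
(0.474, -0.0397, 0.12, 4) -> [  95.3 -145.1   85. ] mm [ -0.02  -0.08 -16.08]
(0.474, -0.0397, 0.02, 4) -> [  0.   0. 100.] mm [0. 0. 0.]
```

Run:
```python
from h import *
plan((.4768,-.0402,.12,3.7),(.4768,-.0402,.0215,3.7),(.4768,-.0402,.18,3.7),(.6356,.0742,.18,-12.1),(.6356,.0742,.112,-12.1))
```

```text
t 27.7 tcp [0.5977 0.0822 0.2048] yaw -12.08 tilt 0.08 F [0.  0.1 0.2] open 85.1 gf 0.0 q [ 0.14  0.21  0.24  1.6  -0.    0.35]
(0.4768, -0.0402, 0.12, 3.7) -> [  92.5 -145.    85. ] mm [ -0.02  -0.08 -15.78]
(0.4768, -0.0402, 0.0215, 3.7) -> [ 0.   0.  98.5] mm [0. 0. 0.]
(0.4768, -0.0402, 0.18, 3.7) -> [   0.     0.  -158.5] mm [0. 0. 0.]
(0.6356, 0.0742, 0.18, -12.1) -> [-165.9  103.9    0. ] mm [ 0.   0.  15.8]
(0.6356, 0.0742, 0.112, -12.1) -> [ 0.  0. 68.] mm [0. 0. 0.]
```

Emit:
drive_tool --pt "0.023 -0.036 0 0 0 -4 0.085" --pt "0.046 -0.072 0.01 0 0 -8 0.085" --pt "0.07 -0.108 0.03 0 0 -12 0.085" --pt "0.0925 -0.145 0.06 0 0 -15.8 0.085" --pt "0.0925 -0.145 0.085 0 0 -15.8 0.085"

```text
time: 28.2
tcp_pos: [0.4744, -0.0424, 0.1201]
tool_rot: [0.102, -3.14, 0.001]
force: [1.5, 0.6, -0.8]
opening: 0.995
grasp_force: 0.0
```

Emit:
drive_tool --pt "0 0 0 0 0 0 0.085" --pt "0 0 0.03 0 0 0 0.085" --pt "0 0 0.06 0 0 0 0.085" --pt "0 0 0.085 0 0 0 0.085" --pt "0 0 0.0985 0 0 0 0.085"

```text
time: 28.7
tcp_pos: [0.477, -0.0395, 0.0214]
tool_rot: [0.103, -3.139, -0.0]
force: [-1.1, -0.2, 0.4]
opening: 0.997
grasp_force: 0.0
```

Emit:
drive_tool --pt "0 0 0 0 0 0 0.07" --pt "0 0 0 0 0 0 0.055" --pt "0 0 0 0 0 0 0.04" --pt "0 0 0 0 0 0 0.04" --pt "0 0 0 0 0 0 0.04"

```text
time: 29.2
tcp_pos: [0.4781, -0.04, 0.0242]
tool_rot: [-0.102, 3.137, -0.0]
force: [-0.6, 1.0, 6.7]
opening: 0.526
grasp_force: 61.7
```

Emit:
drive_tool --pt "0 0 0 0 0 0 0.04" --pt "0 0 -0.02 0 0 0 0.04" --pt "0 0 -0.06 0 0 0 0.04" --pt "0 0 -0.1 0 0 0 0.04" --pt "0 0 -0.14 0 0 0 0.04"

```text
time: 29.7
tcp_pos: [0.4766, -0.0401, 0.1645]
tool_rot: [-0.102, 3.139, -0.0]
force: [0.8, -1.0, -0.8]
opening: 0.527
grasp_force: 61.7
```

Emit:
drive_tool --pt "-0.03 0.02 -0.018 0 0 3 0.04" --pt "-0.065 0.04 -0.018 0 0 6 0.04" --pt "-0.1 0.06 -0.018 0 0 10 0.04" --pt "-0.135 0.085 -0.018 0 0 13 0.04" --pt "-0.166 0.104 -0.018 0 0 15.8 0.04"

```text
time: 30.2
tcp_pos: [0.6371, 0.076, 0.1807]
tool_rot: [0.333, 3.123, 0.0]
force: [0.5, -1.3, -1.4]
opening: 0.522
grasp_force: 61.8
```

Emit:
drive_tool --pt "0 0 0 0 0 0 0.04" --pt "0 0 0 0 0 0 0.04" --pt "0 0 0 0 0 0 0.04" --pt "0 0 0 0 0 0 0.04" --pt "0 0 0 0 0 0 0.04"

```text
time: 30.7
tcp_pos: [0.6353, 0.0739, 0.1812]
tool_rot: [0.331, 3.123, 0.0]
force: [-0.7, 0.0, -2.5]
opening: 0.526
grasp_force: 61.8
```

```bash
cat >> h.py <<'E'
def lid(P,p,r):
    "held box: centre offset in tool x,y (mm), feet below TCP"
    t=r.inv().apply((P-p).reshape(-1,3)).reshape(P.shape)
    m=(abs(t[...,0])<.045)&(abs(t[...,1])<.0225)&(t[...,2]<-.01)&(t[...,2]>-.026); q=t[m]
    x0,x1=np.percentile(q[:,0],[.5,99.5]); e=np.median(q[:,2])
    print("lid x",x0.round(4),x1.round(4),"mid",((x0+x1)/2).round(4),"top",e.round(4),"feet below tcp",(e-.0013+.0415).round(4))
E
python3 - <<'E'
from h import *
p,r=cur(); im,P=snap("w12"); lid(P,p,r)
plan((.6356,.0742,.112,-12.1))
E
```

```text
t 30.7 tcp [0.6353 0.0739 0.1812] yaw -12.11 tilt 0.06 F [-0.7  0.  -2.5] open 44.9 gf 61.8 q [ 0.12  0.29  0.29  1.57 -0.    0.33]
lid x -0.0312 0.0347 mid 0.0017 top -0.016 feet below tcp 0.0242
t 30.8 tcp [0.6354 0.074  0.181 ] yaw -12.11 tilt 0.05 F [ 1.1 -0.6 -1.7] open 45.0 gf 61.8 q [ 0.12  0.29  0.29  1.57 -0.    0.33]
(0.6356, 0.0742, 0.112, -12.1) -> [-0.1  0.2 69.1] mm [ 0.02  0.05 -0.01]
```

Emit:
drive_tool --pt "-0.0017 0.0003 0.02 0 0 0 0.04" --pt "-0.0017 0.0003 0.04 0 0 0 0.04" --pt "-0.0017 0.0003 0.055 0 0 0 0.04" --pt "-0.0017 0.0003 0.064 0 0 0 0.04" --pt "-0.0017 0.0003 0.069 0 0 0 0.04"

```text
time: 31.25
tcp_pos: [0.6371, 0.0743, 0.1107]
tool_rot: [-0.33, -3.124, 0.0]
force: [-0.3, 0.8, -1.3]
opening: 0.529
grasp_force: 61.9
```

Emit:
drive_tool --pt "0 0 0.002 0 0 0 0.04" --pt "0 0 0.004 0 0 0 0.04" --pt "0 0 0.006 0 0 0 0.04" --pt "0 0 0.0075 0 0 0 0.04" --pt "0 0 0.0085 0 0 0 0.04"

```text
time: 31.75
tcp_pos: [0.6377, 0.0745, 0.1038]
tool_rot: [0.33, 3.123, 0.0]
force: [-3.0, -0.0, 8.6]
opening: 0.529
grasp_force: 62.9
```

Emit:
drive_tool --pt "0 0 0 0 0 0 0.04" --pt "0 0 0 0 0 0 0.05" --pt "0 0 0 0 0 0 0.065" --pt "0 0 0 0 0 0 0.065" --pt "0 0 0 0 0 0 0.065"

```text
time: 32.25
tcp_pos: [0.6374, 0.0744, 0.1027]
tool_rot: [-0.33, -3.124, 0.0]
force: [0.9, 0.4, 0.1]
opening: 0.759
grasp_force: 0.0
```

Emit:
drive_tool --pt "0 0 -0.02 0 0 0 0.065" --pt "0 0 -0.05 0 0 0 0.065" --pt "0 0 -0.09 0 0 0 0.085" --pt "0.02 0 -0.12 0 0 0 0.085" --pt "0.04 0 -0.14 0 0 0 0.085"

```text
time: 32.75
tcp_pos: [0.5984, 0.0828, 0.2451]
tool_rot: [0.331, 3.122, 0.001]
force: [-0.5, -1.2, 0.0]
opening: 0.994
grasp_force: 0.0
```

Emit:
drive_tool --pt "0 0 0 0 0 0 0.085" --pt "0 0 0 0 0 0 0.085" --pt "0 0 0 0 0 0 0.085" --pt "0 0 0 0 0 0 0.085" --pt "0 0 0 0 0 0 0.085"

```text
time: 33.25
tcp_pos: [0.5984, 0.0826, 0.2415]
tool_rot: [-0.331, -3.122, 0.001]
force: [-0.3, 0.1, -0.6]
opening: 0.995
grasp_force: 0.0
```

Run:
```python
from h import *
cur(); im,P=snap("w13"); im2,Q=snap("t13","top")
print("box",rect(P,.11,.13,(.6355,.0747),.045))
for b in [(.468,.158),(.468,.06)]: print(rect(P,.035,.047,b,.06),rect(Q,.035,.047,b,.06))
plan((.4676,.0597,.15,7.4),(.4676,.0597,.0215,7.4),(.4676,.0597,.22,7.4),(.637,.0743,.22,-12.1))
```

```text
t 33.2 tcp [0.5984 0.0826 0.2415] yaw -12.09 tilt 0.11 F [-0.3  0.1 -0.6] open 85.0 gf 0.0 q [ 0.14  0.22  0.33  1.68 -0.    0.35]
box (array([635.6,  75.2]), array([46.1, 67.3]), 77.8, 4127, np.float64(0.1197), array([0.6335, 0.0757]))
(array([474.1, 157.5]), array([46.6, 53.5]), 83.4, 3259, np.float64(0.0405), array([0.4747, 0.1569])) None
(array([467.8,  59.8]), array([66.3, 46.3]), 7.2, 3942, np.float64(0.0403), array([0.4668, 0.0598])) None
t 33.4 tcp [0.5984 0.0827 0.2421] yaw -12.08 tilt 0.06 F [ 0.3 -0.5 -0.5] open 85.1 gf 0.0 q [ 0.14  0.22  0.33  1.68 -0.    0.35]
(0.4676, 0.0597, 0.15, 7.4) -> [123.  -49.8  92.2] mm [-1.000e-02 -6.000e-02 -1.948e+01]
(0.4676, 0.0597, 0.0215, 7.4) -> [  0.    0.  128.5] mm [0. 0. 0.]
(0.4676, 0.0597, 0.22, 7.4) -> [   0.     0.  -198.5] mm [0. 0. 0.]
(0.637, 0.0743, 0.22, -12.1) -> [-169.9   -7.3    0. ] mm [ 0.   0.  19.5]
```

Emit:
drive_tool --pt "0.03 -0.012 0 0 0 -5 0.085" --pt "0.06 -0.025 0.02 0 0 -10 0.085" --pt "0.095 -0.037 0.045 0 0 -15 0.085" --pt "0.124 -0.05 0.07 0 0 -19.5 0.085" --pt "0.124 -0.05 0.092 0 0 -19.5 0.085"

```text
time: 33.85
tcp_pos: [0.4636, 0.0593, 0.1499]
tool_rot: [0.207, -3.134, 0.0]
force: [1.7, 0.0, 0.3]
opening: 0.995
grasp_force: 0.0
```

Emit:
drive_tool --pt "0 0 0 0 0 0 0.085" --pt "0 0 0.035 0 0 0 0.085" --pt "0 0 0.07 0 0 0 0.085" --pt "0 0 0.105 0 0 0 0.085" --pt "0 0 0.1285 0 0 0 0.085"

```text
time: 34.35
tcp_pos: [0.4669, 0.0599, 0.0211]
tool_rot: [0.203, -3.134, 0.0]
force: [-0.1, 1.5, 0.0]
opening: 0.994
grasp_force: 0.0
```

Emit:
drive_tool --pt "0 0 0 0 0 0 0.07" --pt "0 0 0 0 0 0 0.055" --pt "0 0 0 0 0 0 0.04" --pt "0 0 0 0 0 0 0.04" --pt "0 0 0 0 0 0 0.04"

```text
time: 34.85
tcp_pos: [0.4683, 0.0601, 0.0246]
tool_rot: [-0.203, 3.131, 0.0]
force: [1.0, -0.2, 6.6]
opening: 0.53
grasp_force: 61.9
```

Emit:
drive_tool --pt "0 0 0 0 0 0 0.04" --pt "0 0 -0.03 0 0 0 0.04" --pt "0 0 -0.08 0 0 0 0.04" --pt "0 0 -0.13 0 0 0 0.04" --pt "0 0 -0.18 0 0 0 0.04"

```text
time: 35.35
tcp_pos: [0.4664, 0.0598, 0.2053]
tool_rot: [-0.203, 3.134, 0.0]
force: [0.5, 1.1, -0.8]
opening: 0.533
grasp_force: 61.8
```

Emit:
drive_tool --pt "-0.03 0 -0.02 0 0 3 0.04" --pt "-0.065 0 -0.02 0 0 8 0.04" --pt "-0.1 -0.002 -0.02 0 0 12 0.04" --pt "-0.14 -0.005 -0.02 0 0 16 0.04" --pt "-0.17 -0.007 -0.02 0 0 19.5 0.04"

```text
time: 35.85
tcp_pos: [0.6381, 0.075, 0.2228]
tool_rot: [0.335, 3.123, 0.0]
force: [-0.1, 0.1, -0.6]
opening: 0.524
grasp_force: 62.0
```

Emit:
drive_tool --pt "0 0 0 0 0 0 0.04" --pt "0 0 0 0 0 0 0.04" --pt "0 0 0 0 0 0 0.04" --pt "0 0 0 0 0 0 0.04" --pt "0 0 0 0 0 0 0.04"

```text
time: 36.35
tcp_pos: [0.6355, 0.0749, 0.2233]
tool_rot: [0.33, 3.123, 0.0]
force: [-0.1, -0.3, -1.5]
opening: 0.527
grasp_force: 61.9
```

Run:
```python
from h import *
p,r=cur(); im,P=snap("w14"); lid(P,p,r)
plan((.637,.0744,.150,-12.1))
```

```text
t 36.4 tcp [0.6355 0.0749 0.2233] yaw -12.05 tilt 0.07 F [-0.1 -0.3 -1.5] open 45.0 gf 61.9 q [ 0.12  0.3   0.39  1.66 -0.    0.33]
lid x -0.0328 0.0334 mid 0.0003 top -0.0156 feet below tcp 0.0246
t 36.4 tcp [0.6357 0.0749 0.2232] yaw -12.06 tilt 0.06 F [-0.2  0.7 -1.1] open 45.4 gf 61.9 q [0.12 0.3  0.39 1.66 0.   0.33]
(0.637, 0.0744, 0.15, -12.1) -> [-1.3 -0.2 73.2] mm [0.02 0.06 0.04]
```

Emit:
drive_tool --pt "-0.0003 -0.0003 0.02 0 0 0 0.04" --pt "-0.0003 -0.0003 0.04 0 0 0 0.04" --pt "-0.0003 -0.0003 0.057 0 0 0 0.04" --pt "-0.0003 -0.0003 0.068 0 0 0 0.04" --pt "-0.0003 -0.0003 0.073 0 0 0 0.04"

```text
time: 36.9
tcp_pos: [0.6358, 0.0745, 0.1485]
tool_rot: [-0.33, -3.123, 0.0]
force: [-1.1, 0.8, -0.2]
opening: 0.528
grasp_force: 61.9
```

Emit:
drive_tool --pt "0 0 0.002 0 0 0 0.04" --pt "0 0 0.004 0 0 0 0.04" --pt "0 0 0.006 0 0 0 0.04" --pt "0 0 0.008 0 0 0 0.04" --pt "0 0 0.0092 0 0 0 0.04"

```text
time: 37.4
tcp_pos: [0.6368, 0.0746, 0.1416]
tool_rot: [0.33, 3.122, 0.001]
force: [-3.0, -0.8, 11.8]
opening: 0.525
grasp_force: 63.2
```

Emit:
drive_tool --pt "0 0 0 0 0 0 0.04" --pt "0 0 0 0 0 0 0.05" --pt "0 0 0 0 0 0 0.065" --pt "0 0 0 0 0 0 0.065" --pt "0 0 0 0 0 0 0.065"

```text
time: 37.9
tcp_pos: [0.6363, 0.0745, 0.1399]
tool_rot: [-0.33, -3.124, 0.0]
force: [-0.3, -0.2, 0.3]
opening: 0.76
grasp_force: 0.0
```

Emit:
drive_tool --pt "0 0 -0.02 0 0 0 0.065" --pt "0 0 -0.05 0 0 0 0.065" --pt "0 0 -0.09 0 0 0 0.085" --pt "0.02 0 -0.12 0 0 0 0.085" --pt "0.04 0 -0.14 0 0 0 0.085"

```text
time: 38.4
tcp_pos: [0.5972, 0.0829, 0.2822]
tool_rot: [0.331, 3.122, 0.001]
force: [-0.0, 0.7, -0.4]
opening: 0.996
grasp_force: 0.0
```

Emit:
drive_tool --pt "0.04 0 0 0 0 0 0.085" --pt "0.08 0.02 0 0 0 0 0.085" --pt "0.1 0.04 0 0 0 0 0.085" --pt "0.1 0.04 0 0 0 0 0.085" --pt "0.1 0.04 0 0 0 0 0.085"

```text
time: 38.9
tcp_pos: [0.5077, 0.1433, 0.2803]
tool_rot: [0.328, 3.124, 0.0]
force: [-0.8, -0.0, -0.6]
opening: 0.993
grasp_force: 0.0
```

Emit:
drive_tool --pt "0 0 0 0 0 0 0.085" --pt "0 0 0 0 0 0 0.085" --pt "0 0 0 0 0 0 0.085" --pt "0 0 0 0 0 0 0.085" --pt "0 0 0 0 0 0 0.085"

```text
time: 39.4
tcp_pos: [0.508, 0.1427, 0.28]
tool_rot: [-0.331, -3.124, 0.0]
force: [-0.5, -0.3, -1.2]
opening: 0.996
grasp_force: 0.0
```

Run:
```python
from h import *
cur(); im,P=snap("w15"); im2,Q=snap("s15","scene")
for X in(P,Q):
  print("box",rect(X,.147,.17,(.6355,.0747),.045), "b1",rect(X,.035,.047,(.468,.158),.06))
```

```text
t 39.4 tcp [0.508  0.1427 0.28  ] yaw -12.1 tilt 0.01 F [-0.5 -0.3 -1.2] open 85.1 gf 0.0 q [ 0.27  0.05  0.21  1.73 -0.    0.49]
box (array([636.,  75.]), array([46.3, 68.8]), 77.8, 3115, np.float64(0.1572), array([0.6325, 0.0761])) b1 (array([467.1, 158.1]), array([46.1, 66.2]), 83.7, 2571, np.float64(0.0402), array([0.4662, 0.1582]))
box (array([633.9,  73.1]), array([48.1, 68. ]), 77.7, 1154, np.float64(0.1578), array([0.6328, 0.0754])) b1 (array([465.5, 157.5]), array([47.4, 67.1]), 81.8, 1051, np.float64(0.0409), array([0.465 , 0.1579]))
```

View pics/w15.png

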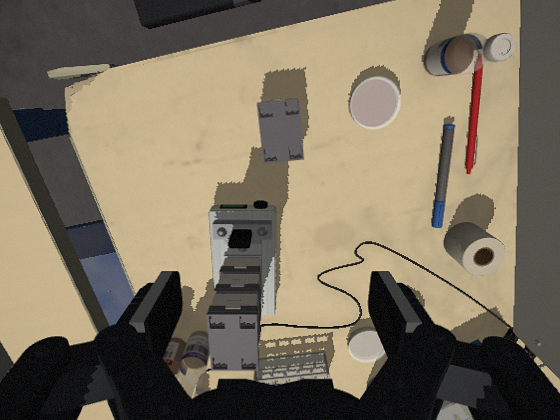

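The wrist view shows three boxes stacked at (232,330) and the last one at (280,130). The dish is at (375,103), clear of the grasp.

Run:
```python
from h import *
plan((.4661,.1582,.13,-6.3),(.4661,.1582,.0215,-6.3),(.4661,.1582,.26,-6.3),(.6358,.0747,.26,-12.1))
```

```text
t 39.5 tcp [0.5079 0.1429 0.2801] yaw -12.08 tilt 0.0 F [-0.1  1.1  0.3] open 84.9 gf 0.0 q [0.27 0.05 0.21 1.73 0.   0.49]
(0.4661, 0.1582, 0.13, -6.3) -> [ 44.    6.3 150.1] mm [ 0.   -0.   -5.78]
(0.4661, 0.1582, 0.0215, -6.3) -> [  0.    0.  108.5] mm [0. 0. 0.]
(0.4661, 0.1582, 0.26, -6.3) -> [   0.     0.  -238.5] mm [0. 0. 0.]
(0.6358, 0.0747, 0.26, -12.1) -> [-177.8  -64.4    0. ] mm [0.  0.  5.8]
```

Emit:
drive_tool --pt "0.012 0.002 0.04 0 0 -1.5 0.085" --pt "0.024 0.004 0.08 0 0 -3 0.085" --pt "0.036 0.006 0.12 0 0 -4.5 0.085" --pt "0.044 0.0063 0.15 0 0 -5.8 0.085" --pt "0.044 0.0063 0.15 0 0 -5.8 0.085"

```text
time: 40.0
tcp_pos: [0.4634, 0.1578, 0.1263]
tool_rot: [-0.17, -3.131, 0.004]
force: [1.6, 1.3, 0.9]
opening: 0.995
grasp_force: 0.0
```

Emit:
drive_tool --pt "0 0 0.025 0 0 0 0.085" --pt "0 0 0.05 0 0 0 0.085" --pt "0 0 0.075 0 0 0 0.085" --pt "0 0 0.095 0 0 0 0.085" --pt "0 0 0.1085 0 0 0 0.085"

```text
time: 40.5
tcp_pos: [0.467, 0.1584, 0.0221]
tool_rot: [0.173, 3.136, 0.001]
force: [-1.0, 0.1, -0.6]
opening: 0.992
grasp_force: 0.0
```

Emit:
drive_tool --pt "0 0 0 0 0 0 0.07" --pt "0 0 0 0 0 0 0.055" --pt "0 0 0 0 0 0 0.04" --pt "0 0 0 0 0 0 0.04" --pt "0 0 0 0 0 0 0.04"

```text
time: 41.0
tcp_pos: [0.4672, 0.1587, 0.0234]
tool_rot: [0.172, 3.134, 0.002]
force: [0.6, 0.4, 7.1]
opening: 0.527
grasp_force: 61.6
```

Emit:
drive_tool --pt "0 0 0 0 0 0 0.04" --pt "0 0 -0.03 0 0 0 0.04" --pt "0 0 -0.08 0 0 0 0.04" --pt "0 0 -0.13 0 0 0 0.04" --pt "0 0 -0.18 0 0 0 0.04"

```text
time: 41.5
tcp_pos: [0.4657, 0.1582, 0.2042]
tool_rot: [0.172, 3.136, 0.0]
force: [1.1, 0.5, -1.3]
opening: 0.53
grasp_force: 61.6
```

Emit:
drive_tool --pt "0 0 -0.04 0 0 0 0.04" --pt "-0.045 -0.016 -0.058 0 0 1.5 0.04" --pt "-0.09 -0.032 -0.058 0 0 3 0.04" --pt "-0.135 -0.048 -0.058 0 0 4.5 0.04" --pt "-0.178 -0.0645 -0.058 0 0 5.8 0.04"

```text
time: 42.0
tcp_pos: [0.6376, 0.0738, 0.2603]
tool_rot: [0.332, 3.123, 0.001]
force: [0.5, 0.6, 0.0]
opening: 0.526
grasp_force: 61.6
```

Emit:
drive_tool --pt "0 0 0 0 0 0 0.04" --pt "0 0 0 0 0 0 0.04" --pt "0 0 0 0 0 0 0.04" --pt "0 0 0 0 0 0 0.04" --pt "0 0 0 0 0 0 0.04"

```text
time: 42.5
tcp_pos: [0.6353, 0.0753, 0.261]
tool_rot: [0.329, 3.123, 0.001]
force: [-0.6, 0.1, -1.0]
opening: 0.53
grasp_force: 61.6
```

Run:
```python
from h import *
p,r=cur(); im,P=snap("w16"); lid(P,p,r)
plan((.6360,.0747,.188,-12.15))
```

```text
t 42.5 tcp [0.6353 0.0753 0.261 ] yaw -12.02 tilt 0.1 F [-0.6  0.1 -1. ] open 45.2 gf 61.6 q [0.12 0.32 0.49 1.73 0.   0.33]
lid x -0.0333 0.0331 mid -0.0001 top -0.0168 feet below tcp 0.0234
t 42.5 tcp [0.6354 0.0753 0.2608] yaw -12.02 tilt 0.09 F [ 0.3 -0.4 -1.6] open 44.8 gf 61.6 q [0.12 0.32 0.49 1.73 0.   0.33]
(0.636, 0.0747, 0.188, -12.15) -> [-0.6 -0.5 72.8] mm [0.03 0.09 0.13]
```

Emit:
drive_tool --pt "-0.0005 -0.0005 0.02 0 0 0 0.04" --pt "-0.0005 -0.0005 0.04 0 0 0 0.04" --pt "-0.0005 -0.0005 0.057 0 0 0 0.04" --pt "-0.0005 -0.0005 0.068 0 0 0 0.04" --pt "-0.0005 -0.0005 0.073 0 0 0 0.04"

```text
time: 43.05
tcp_pos: [0.6358, 0.0743, 0.1859]
tool_rot: [-0.33, -3.123, 0.0]
force: [0.4, 0.0, -0.9]
opening: 0.529
grasp_force: 61.6
```

Emit:
drive_tool --pt "0 0 0.002 0 0 0 0.04" --pt "0 0 0.004 0 0 0 0.04" --pt "0 0 0.006 0 0 0 0.04" --pt "0 0 0.008 0 0 0 0.04" --pt "0 0 0.0098 0 0 0 0.04"

```text
time: 43.55
tcp_pos: [0.6368, 0.0742, 0.1778]
tool_rot: [0.33, 3.122, 0.001]
force: [-2.1, 0.0, 13.4]
opening: 0.523
grasp_force: 63.4
```

Emit:
drive_tool --pt "0 0 0 0 0 0 0.04" --pt "0 0 0 0 0 0 0.05" --pt "0 0 0 0 0 0 0.065" --pt "0 0 0 0 0 0 0.065" --pt "0 0 0 0 0 0 0.065"

```text
time: 44.05
tcp_pos: [0.6363, 0.0741, 0.1766]
tool_rot: [-0.33, -3.124, 0.0]
force: [-0.2, 0.1, 1.2]
opening: 0.765
grasp_force: 0.0
```

Emit:
drive_tool --pt "0 0 -0.02 0 0 0 0.065" --pt "0 0 -0.05 0 0 0 0.065" --pt "0 0 -0.09 0 0 0 0.085" --pt "0.02 0 -0.12 0 0 0 0.085" --pt "0.04 0 -0.14 0 0 0 0.085"

```text
time: 44.55
tcp_pos: [0.5972, 0.0825, 0.3188]
tool_rot: [0.331, 3.122, 0.001]
force: [-0.0, 0.4, -0.0]
opening: 0.992
grasp_force: 0.0
```

Emit:
drive_tool --pt "0.04 0 0 0 0 0 0.085" --pt "0.08 0.02 0 0 0 0 0.085" --pt "0.1 0.04 0 0 0 0 0.085" --pt "0.1 0.04 0 0 0 0 0.085" --pt "0.1 0.04 0 0 0 0 0.085"

```text
time: 45.05
tcp_pos: [0.5077, 0.1428, 0.3171]
tool_rot: [0.328, 3.124, 0.0]
force: [0.2, -0.5, -0.4]
opening: 0.996
grasp_force: 0.0
```

Emit:
drive_tool --pt "0 0 0 0 0 0 0.085" --pt "0 0 0 0 0 0 0.085" --pt "0 0 0 0 0 0 0.085" --pt "0 0 0 0 0 0 0.085" --pt "0 0 0 0 0 0 0.085"

```text
time: 45.55
tcp_pos: [0.508, 0.1423, 0.3166]
tool_rot: [-0.331, -3.124, 0.0]
force: [-0.5, 0.3, -0.3]
opening: 0.996
grasp_force: 0.0
```

Run:
```python
from h import *
cur(); im,P=snap("w17"); im2,Q=snap("s17","scene")
for X in(P,Q):
  print("box",rect(X,.185,.21,(.6355,.0747),.045)); print("fin",rect(X,.078,.09,(.5714,.0884),.02))
```

```text
t 45.5 tcp [0.508  0.1423 0.3166] yaw -12.1 tilt 0.02 F [-0.5  0.3 -0.3] open 85.1 gf 0.0 q [0.27 0.08 0.31 1.81 0.   0.48]
box (array([636.3,  74.6]), array([46.2, 68.5]), 78.4, 3107, np.float64(0.1947), array([0.633 , 0.0756]))
fin (array([570.8,  89.2]), array([24.1,  9.4]), 74.8, 156, np.float64(0.0824), array([0.5702, 0.0898]))
box (array([634.7,  72.6]), array([48.2, 67.3]), 78.0, 1199, np.float64(0.1954), array([0.6346, 0.0748]))
fin (array([569.8,  92.5]), array([15.5, 10.6]), 82.6, 42, np.float64(0.0826), array([0.5696, 0.0939]))
```

View pics/s17.png

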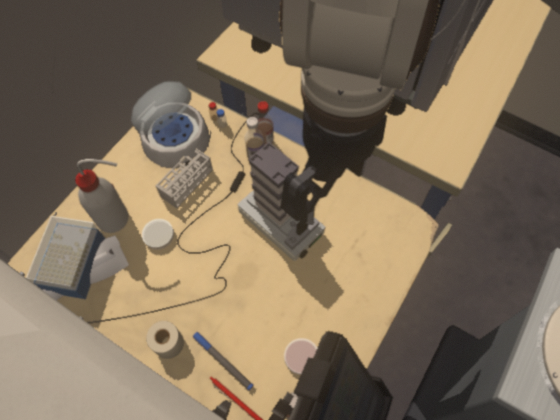

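The scene view shows four boxes in one straight pile at (275,185) on the shaker, no boxes left on the bench, and the bottles standing. The top lid height matches a fully seated stack, so I'm handing in.

```bash
python3 -c "
from bench import robot
print(robot.finish_job())"
```

```text
the job is handed in; nothing more can be done
None
```

The job is handed in: the carrier and keeper bar measured flat on their studs, all four boxes are stacked on the carrier, the bottles are upright, and the run took about 46 s. The hand-in returned no verdict.

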